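Set out the engraving bench: draw the dressing sticks, mount the cabochon

ROBOT

A 7-joint arm with a two-finger parallel gripper is mounted at the origin on the work surface. World frame = base frame: x ahead of the robot, y to its left, z up, the work surface at z = 0. Lengths are in mm, angles in rad, forces in N, time in s.
With the tool pointing down it reaches from about 350 to 900 mm from the base axis. Payload 7.2 kg.
Tool frame: the origin (TCP) lies midway between the tips of the shut fingers; the grasp point (between the pads) lies 19 mm behind it (bot.tcp_to_grasp is the distance from the TCP to the grasp point, in mm); z points along the fingers, y is the direction in which the jaws open and shut (so a half turn about z gives the same grasp; the last joint's range is limited). The gripper opens to 85 mm and grips with 20 to 120 N. Pads are 22 mm wide; open, the fingers measure 114 mm over their backs; the gripper's body (76 mm by 85 mm) begins 54 mm behind the grasp point. The pads swing forward as they close: fully open they stand 13 mm farther back than shut.
Start: joints at [1.084, 0.411, -0.013, 1.596, 0.006, 1.134, -0.082], TCP at [254.154, -570.994, 231.297] pointing down, gripper open.
Joint ranges: [-2.95, 2.95], [-0.29, 1.99], [-1.47, 1.44], [0.14, 2.54], [-1.03, 4.17], [0.13, 1.85], [-2.86, 2.86]. Speed limits (rad/s): [2.39, 2.39, 3.01, 3.01, 3.14, 3.14, 3.14].

INTERFACE

Orientations are given as a 3x3 rotation matrix whose columns are the frame's x, y, z axes.
In Python, from station import sense, grab_frame, calibration, job, bot gives the robot as it stands.
- The arm moves only by the tool arm_command, never from a script. Its argument "moves" is a list of rows, each a list of 2 entries, a list of its own where there are three numbers: the shift along the tool's x, y, z in cm, then the turn, a rotation vector about the tool's x, y, z in rad. A call has 1 to 5 rows; each row shifts and turns the pose as measured when the row begins, along the tool's axes as they then stand; what a row does not reach is not made up. A row lasts 1/12 s, in which the tool goes at most 41.7 mm and 7.16 degrees, less where a joint would pass 70% of its speed; a pose out of reach is approached as far as the arm can. A call is refused whole if a number of a shift passes 4.17 or a number of a turn 0.125, either way. A call with a gripper value outside its range is refused whole. "fingers" is the closure, from -1 (fully open) to 1 (shut), set as the call begins (left out, the last holds). The fingers move at their own pace and stop on an object; the grip force is fixed at half the most. Time passes only in rows, so rows that do not move let the fingers close. It gives the time, the measured TCP pose, the force and the opening at its end, in the units of the state.
- sense(): the state, without advancing time (a new reading comes with each control period).
- grab_frame(name): name is "side" or "top"; returns the picture (384x512x3 uint8, red, green, blue); there is no depth.
- calibration(name): a dict with "camera_matrix" (3x3 intrinsics, pixels), "k1" (the pictures are not rectified: a ray, as slopes to the right and down, at radius r is drawn at 1 + k1 r^2 times it, then the intrinsics apply), "extrinsics" (4x4, takes a point from camera to world coordinates). Camera axes: x right, y down, z forward; pixel columns grow to the right and rows downward; lengths in mm; the calibration is good to about 2 mm. A picture is of the moment at which its call begins. calibration takes no time and is no camera call.
- job.close_job(): hands the job in, once; it reports no verdict.
The state is a dict: "clock": time; "joint_positions": joint angles; "qvel": joint speeds; "joint_efforts": joint torques, N m; "tcp_pos": TCP position; "ee_rot": TCP orientation; "force": force on the tool from outside, world axes, zero at the start; "moment": the same for the moment, N m; "grip_width": finger opening in mm.
Only numpy, scipy, OpenCV 4.12 (cv2) and the standard library are available. Lean on these libraries where they do the work, as an engineer would, in place of code of your own. Each camera call takes 0.05 s, during which the arm holds its last target.

TASK

Get the engraving bench ready: clear the copper wheel off the turntable and lay it disc down, wholly on the cork pad; draw every dressing stick out of the hooded bin through its slot and lay the sticks side by side across both rails of the rest, square to the rails. Find the domed cabochon among the glass offcuts in the tray and set it base down in the middle of the turntable; the other offcuts stay in the tray, and leave the crackled bowl where it stands.

Things in the scene. Friction and masses are not known exactly. Their poses are not given: they have to be found in the camera images.
- stick0_c (a point): a pale grey flat dressing stick, 190 long x 24 wide x 8 mm thick, 90 g; the point is its centre, y along its length, x across its width, z through its thickness. Three or four sticks are present. At the start each leans about 30 degrees in its own bay of the hooded bin: its lower end rests on the bin floor against the back wall, its upper end sticks out about 65 mm (measured along the stick) through the slot in front of the bay
- stick1_c (a point): a pale grey flat dressing stick, 190 long x 24 wide x 8 mm thick, 90 g; the point is its centre, y along its length, x across its width, z through its thickness. Three or four sticks are present. At the start each leans about 30 degrees in its own bay of the hooded bin: its lower end rests on the bin floor against the back wall, its upper end sticks out about 65 mm (measured along the stick) through the slot in front of the bay
- stick2_c (a point): a pale grey flat dressing stick, 190 long x 24 wide x 8 mm thick, 90 g; the point is its centre, y along its length, x across its width, z through its thickness. Three or four sticks are present. At the start each leans about 30 degrees in its own bay of the hooded bin: its lower end rests on the bin floor against the back wall, its upper end sticks out about 65 mm (measured along the stick) through the slot in front of the bay
- stick3_c (a point): a pale grey flat dressing stick, 190 long x 24 wide x 8 mm thick, 90 g; the point is its centre, y along its length, x across its width, z through its thickness. Three or four sticks are present. At the start each leans about 30 degrees in its own bay of the hooded bin: its lower end rests on the bin floor against the back wall, its upper end sticks out about 65 mm (measured along the stick) through the slot in front of the bay
- bin: grey steel stick bin, fixed, 274 (x) x 115 (y) x 114 mm high, with a fixed clear hood over the whole top (the sticks cannot be lifted out upwards); origin at the centre of its underside. Four slots in the wall on its -y side (the outer face is at y = -57.5 mm), at x = -99, -33, 33 and 99 mm, each 34 mm wide, from 63 to 84 mm above the bench: a stick passes only if drawn along its own tilted length, and is wholly out after about 130 mm
- rest: two-rail aluminium rest, fixed; origin at the centre of its underside. Its two rails run along its x, 240 mm long, 10 mm wide, 40 mm high, at y = -45 and +45 mm, nothing but bench between them; end plates at x = -120 and +120 mm are 55 mm high. Sticks lie across both rails, along its y (centre of a lying stick 44 mm above the bench), with room for four about 58 mm apart
- turntable_top (a point): centre of the top face, 25 mm above the bench, of a steel turntable with a knurled rim, 130 mm across; it stands fixed in place but its plate spins freely
- wheel_c (a point): copper engraving wheel: a flat disc 70 mm across and 8 mm thick with an upright steel hub, 18 mm across, reaching from the disc to 45 mm above its underside; 200 g; the point is on the axis 22 mm above the underside, z up along the hub. It starts lying on the turntable
- pad_top (a point): centre of the top face, 5 mm above the bench, of a round cork pad 110 mm across, fixed
- tray: shallow wooden offcut tray, fixed, 190 x 190 mm, walls 5 mm thick and 12 mm high, inner floor 5 mm above the bench; origin at the centre of its underside
- cab_c (a point): the glass cabochon: round, 56 mm across, upright side to 30 mm above its flat base, then a rounded dome to 42 mm; 200 g; the point is on its axis 21 mm above the base, z up through the dome. It starts base down in the tray among the offcuts, of the same grey glass
- block_c (a point): square glass offcut, 42 x 42 x 50 mm high, loose in the tray; the point is half-way up on its middle
- slug_c (a point): flat-topped round glass offcut, 52 mm across, 44 mm high, loose in the tray; the point is half-way up on its middle
- taper_c (a point): glass offcut shaped as a cut-off cone, 54 mm across below, 28 mm above, 50 mm high, loose in the tray; the point is half-way up on its middle
- step_c (a point): stepped glass offcut, 46 x 40 mm, 48 mm high, loose in the tray; the point is half-way up on its middle
- bowl_c (a point): crackled clear glass bowl, 116 mm across and 65 mm high, standing behind the rest; the point is half-way up on its axis

How it is judged:
By the outcome, as a careful person would: the job done as asked, in the order asked, and still so for the second after the job is handed in, with the robot touching nothing.
Of stick0, stick1, stick2, stick3 only 3 to 4 are there at a start; the rules pass over those that are not, and their reading is None.
At some moment in a run one of cab, wheel may be knocked a few centimetres aside while the robot is not near it.
Once in a run the grip may slacken for a moment while it holds something.
It also fails if it takes over 208 s, if anything falls off the work surface, if the arm or the gripper's body presses on something with over 40 N, if the wrist force passes 120 N, or if a joint passes its speed limit or range.

## Working session

There is one attempt and no reset: what is moved stays moved. The work goes in short steps, Python scripts to look and compute and a tool call to move; the robot and the scene stay as the last step left them, time stands still between calls to the robot, and variables do not carry over. Pictures are saved under pics/ and viewed, and the job is handed in when it is done.

Besides the shell and the picture viewer there is one more tool, called after "Request:" as name(argument=value, ...) on one line, values as JSON. arm_command: Moves the arm, as the interface text tells. Its arguments: {"type":"object","properties":{"moves":{"type":"array"},"fingers":{"type":"number"}},"required":["moves"]}

```bash
mkdir -p pics; ls; python3 - <<'E'
from station import sense, grab_frame, calibration, job, bot
import cv2,numpy as np
for n in ("side","top"):
    im=grab_frame(n); cv2.imwrite(f"pics/{n}0.png",cv2.resize(im[:,:,::-1],(800,600),interpolation=cv2.INTER_CUBIC))
    cv2.imwrite(f"pics/{n}0raw.png",im[:,:,::-1])
    c=calibration(n); print(n,c)
s=sense(); print(s['clock'],s['tcp_pos'],s['ee_rot'],s['grip_width'],s['force'])
print([a for a in dir(bot) if a[0]!='_'])
E
```

```text
pics
side {'camera_matrix': array([[385.4808258 ,   0.        , 251.21600704],
       [  0.        , 385.4808258 , 197.31298147],
       [  0.        ,   0.        ,   1.        ]]), 'k1': 0.0040125469705890185, 'extrinsics': array([[-9.70487789e-01, -1.71730927e-01,  1.69298378e-01,
         4.17104283e+02],
       [-2.40816800e-01,  6.53252720e-01, -7.17821811e-01,
         7.77597323e+02],
       [ 1.26775792e-02, -7.37407196e-01, -6.75329480e-01,
         8.01141532e+02],
       [ 0.00000000e+00,  0.00000000e+00,  0.00000000e+00,
         1.00000000e+00]])}
top {'camera_matrix': array([[381.99202768,   0.        , 261.9594677 ],
       [  0.        , 381.99202768, 194.9126171 ],
       [  0.        ,   0.        ,   1.        ]]), 'k1': -0.023648925633412126, 'extrinsics': array([[ 2.03813379e-02, -9.92902361e-01,  1.17172959e-01,
         4.73508335e+02],
       [-9.99743228e-01, -2.14007978e-02, -7.44880189e-03,
         8.57932465e+00],
       [ 9.90352778e-03, -1.16991055e-01, -9.93083588e-01,
         1.14567800e+03],
       [ 0.00000000e+00,  0.00000000e+00,  0.00000000e+00,
         1.00000000e+00]])}
0.1 [ 253.96885928 -570.57908322  230.53303359] [[ 9.13531478e-01  4.06767440e-01 -6.99208267e-04]
 [ 4.06768024e-01 -9.13530591e-01  1.27818147e-03]
 [-1.18825536e-04 -1.45207458e-03 -9.99998939e-01]] 85.04915306185403 [-0.45946663  0.48723129 -0.02664136]
['PlanningError', 'tcp_to_grasp']
```

View pics/side0.png

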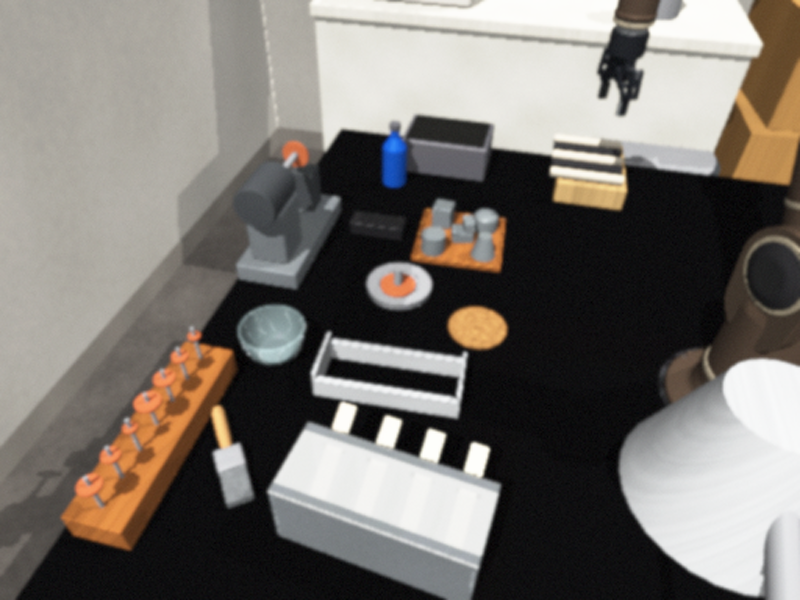

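View pics/top0.png

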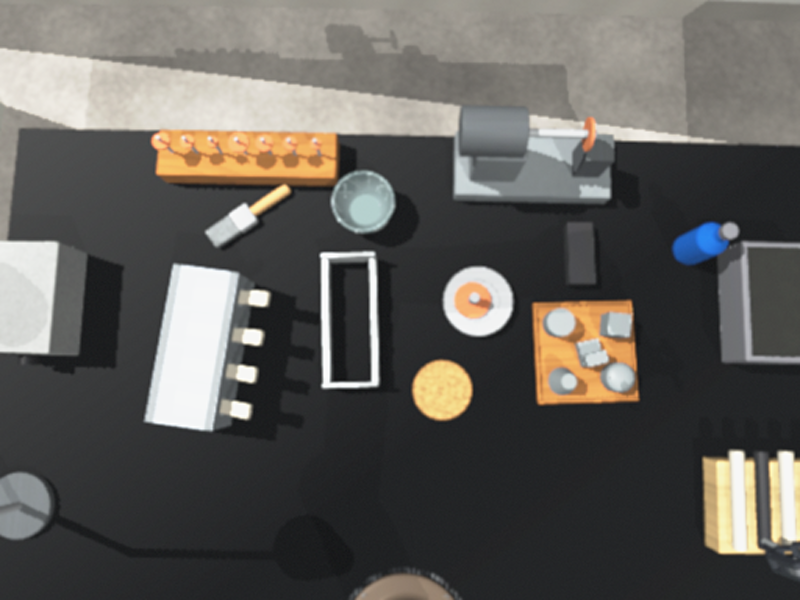

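```bash
cat > h.py <<'E'
import numpy as np,cv2
from station import sense, grab_frame, calibration, job, bot
C={n:calibration(n) for n in("side","top")}
def ray(n,uv):
    c=C[n];K=c['camera_matrix'];k=c['k1']
    d=np.array([(uv[0]-K[0,2])/K[0,0],(uv[1]-K[1,2])/K[1,1]]);s=d.copy()
    for _ in range(20): s=d/(1+k*(s@s))
    E=c['extrinsics'];v=E[:3,:3]@np.array([s[0],s[1],1]);return E[:3,3],v
def onz(n,uv,z):
    o,v=ray(n,uv);return o+v*(z-o[2])/v[2]
def tri(uvs,uvt):
    o1,v1=ray("side",uvs);o2,v2=ray("top",uvt)
    A=np.c_[v1,-v2];t=np.linalg.lstsq(A,o2-o1,rcond=None)[0]
    a=o1+v1*t[0];b=o2+v2*t[1];return (a+b)/2,np.linalg.norm(a-b)
def proj(n,P):
    c=C[n];E=c['extrinsics'];p=E[:3,:3].T@(np.asarray(P,float)-E[:3,3]);s=p[:2]/p[2]
    s=s*(1+c['k1']*(s@s));K=c['camera_matrix'];return np.array([K[0,0]*s[0]+K[0,2],K[1,1]*s[1]+K[1,2]])
def snap(tag,names=("side","top")):
    r={}
    for n in names:
        r[n]=grab_frame(n);cv2.imwrite(f"pics/{n}{tag}raw.png",r[n][:,:,::-1])
    return r
def crop(img,x0,y0,x1,y1,name,s=None):
    """img rgb"""
    s=s or min(800/(x1-x0),600/(y1-y0))
    o=cv2.resize(img[y0:y1,x0:x1,::-1],None,fx=s,fy=s,interpolation=cv2.INTER_CUBIC)
    for u in range((x0//20+1)*20,x1,20): cv2.putText(o,str(u),(int((u-x0)*s)-8,10),0,.35,(0,255,255),1);cv2.line(o,(int((u-x0)*s),12),(int((u-x0)*s),18),(0,255,255),1)
    for v in range((y0//20+1)*20,y1,20): cv2.putText(o,str(v),(0,int((v-y0)*s)+4),0,.35,(0,255,255),1);cv2.line(o,(22,int((v-y0)*s)),(28,int((v-y0)*s)),(0,255,255),1)
    cv2.imwrite("pics/"+name,o)
from scipy.spatial.transform import Rotation as R
def plan(target,Rt=None,step=4.0,ang=0.12):
    """print total shift (cm, tool axes now), rotvec, and per-row split"""
    s=sense();p=np.array(s['tcp_pos']);M=np.array(s['ee_rot'])
    d=(np.asarray(target,float)-p)/10
    l=M.T@d
    rv=R.from_matrix(M.T@Rt).as_rotvec() if Rt is not None else np.zeros(3)
    n=int(max(np.ceil(np.linalg.norm(d)/step),np.ceil(np.linalg.norm(rv)/ang),1))
    print("t%.2f"%s['clock'],"at",p.round(1),"shift tool cm",l.round(2),"rot",rv.round(3),"n",n,"F",np.round(s['force'],1),"w%.1f"%s['grip_width'])
    # simulate rotating rows: piecewise straight world path
    q=M.copy()
    for i in range(n):
        print("  row",i,(q.T@d/n).round(2).tolist(),(rv/n).round(3).tolist())
        q=q@R.from_rotvec(rv/n).as_matrix()
E
python3 - <<'E'
from h import *
t=cv2.imread('pics/top0raw.png')[:,:,::-1];s=cv2.imread('pics/side0raw.png')[:,:,::-1]
crop(t,85,155,285,280,'c1.png');crop(t,260,160,420,270,'c2.png');crop(s,160,70,400,230,'c3.png');crop(s,160,200,340,390,'c4.png')
E
```

```text
(no output)
```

View pics/c1.png

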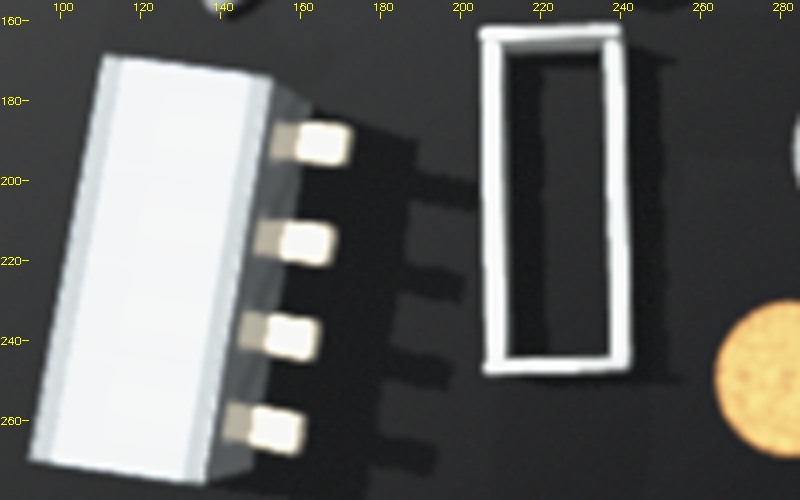

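View pics/c2.png

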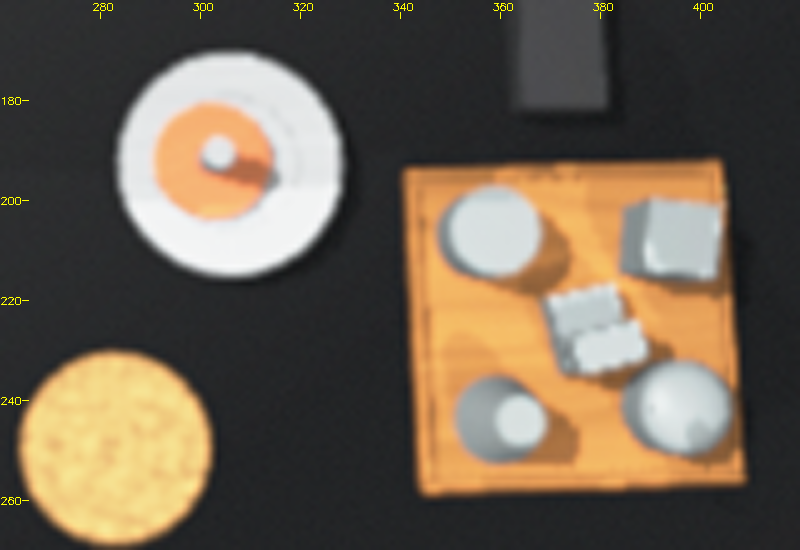

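View pics/c3.png

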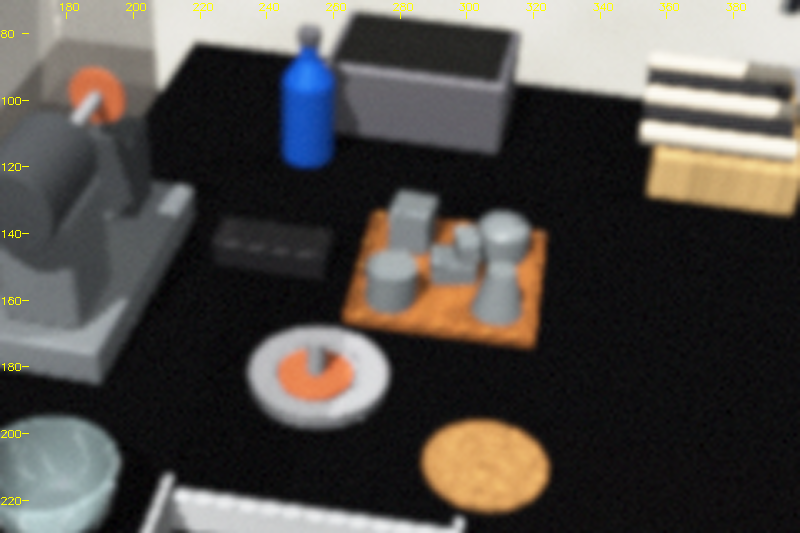

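View pics/c4.png

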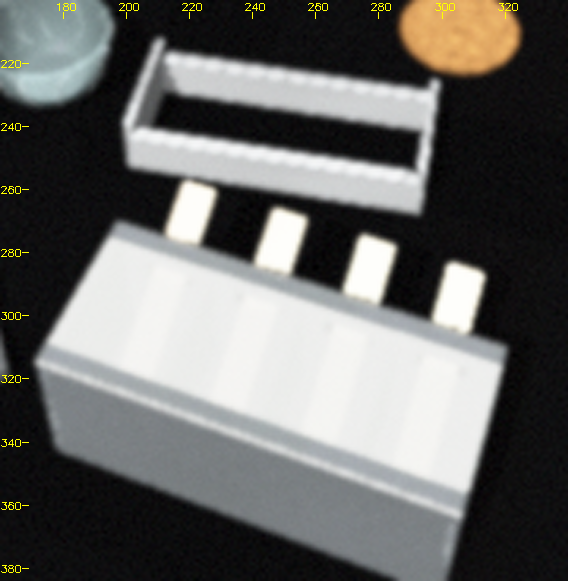

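```bash
cat > m.py <<'E'
from h import *
def blob(mask,x0,y0,x1,y1):
    m=np.zeros_like(mask,np.uint8);m[y0:y1,x0:x1]=mask[y0:y1,x0:x1]
    n,l,st,c=cv2.connectedComponentsWithStats(m)
    i=1+np.argmax(st[1:,4]);return c[i],st[i],(l==i).astype(np.uint8)
def ell(m):
    c=max(cv2.findContours(m,cv2.RETR_EXTERNAL,cv2.CHAIN_APPROX_NONE)[0],key=cv2.contourArea)
    return cv2.fitEllipse(cv2.convexHull(c)) 
E
python3 - <<'E'
from m import *
t=cv2.imread('pics/top0raw.png')[:,:,::-1];s=cv2.imread('pics/side0raw.png')[:,:,::-1]
g=t.max(2)
H=cv2.cvtColor(t,cv2.COLOR_RGB2HSV);Hs=cv2.cvtColor(s,cv2.COLOR_RGB2HSV)
# turntable
c,st,m=blob(g>100,275,160,335,225);e=ell(m);print('tt top',e,onz('top',e[0],25))
c,st,m=blob(Hs[:,:,2]>100,225,160,285,205);e=ell(m);print('tt side',e,onz('side',e[0],25))
# pad
c,st,m=blob((H[:,:,1]>90)&(H[:,:,2]>100),255,225,310,275);e=ell(m);print('pad top',e,onz('top',e[0],5))
c,st,m=blob((Hs[:,:,1]>90)&(Hs[:,:,2]>80),280,190,335,230);e=ell(m);print('pad side',e,onz('side',e[0],5))
# disc
c,st,m=blob((H[:,:,1]>70)&(H[:,:,2]>60),285,170,325,215);e=ell(m);print('disc top',e,onz('top',e[0],33))
c,st,m=blob((Hs[:,:,1]>90)&(Hs[:,:,2]>80),238,165,275,195);e=ell(m);print('disc side',e,onz('side',e[0],33))
print('hubtop',onz('top',(303.5,190.5),70), onz('side',(255,173.5),70), tri((255,173.5),(303.5,190.5)))
# cab: side boundaries
print('cab top', onz('top',(396,241),30),onz('side',(311,141),30),tri((311,139),(396.5,241)))
for n,uv in dict(slug=(358,206),block=(396,207),step=(379,226),taper=(362,243)).items(): print(n,onz('top',uv,45))
print('tray',[onz('top',p,12)[:2].round(0) for p in((341,193),(404,192),(409,257),(344,259))])
E
```

```text
tt top ((305.47412109375, 192.41390991210938), (45.17979049682617, 45.41169357299805), 124.60944366455078) [ 615.96013226 -128.48775238   25.        ]
tt side ((255.01263427734375, 182.0891876220703), (30.194074630737305, 42.01836395263672), 89.18018341064453) [ 617.14806964 -118.56647591   25.        ]
pad top ((282.5606689453125, 249.12841796875), (38.891273498535156, 39.19329833984375), 148.47280883789062) [447.82066873 -64.25227014   5.        ]
pad side ((305.1553649902344, 209.30238342285156), (28.013689041137695, 38.99974822998047), 97.9828872680664) [449.3057777  -58.22144177   5.        ]
disc top ((302.148681640625, 191.79754638671875), (22.52831268310547, 23.313114166259766), 115.06768798828125) [ 616.55729475 -117.70527372   33.        ]
disc side ((254.05189514160156, 181.9777374267578), (14.977062225341797, 21.774045944213867), 91.82394409179688) [ 618.07735732 -109.08956798   33.        ]
hubtop [ 615.60256677 -117.32376929   70.        ] [ 614.9470104  -105.52787748   70.        ] (array([ 617.44132596, -118.53884037,   59.22323572]), np.float64(0.8298108563752988))
cab top [ 478.13278934 -393.78558745   30.        ] [ 476.94623596 -381.96082202   30.        ] (array([ 478.39468678, -395.46573614,   29.38180282]), np.float64(0.46569276982237073))
slug [ 576.97970465 -279.11568448   45.        ]
block [ 576.37724324 -390.30608073   45.        ]
step [ 520.23447654 -339.64823778   45.        ]
taper [ 470.52786576 -289.78995917   45.        ]
tray [array([ 618., -237.]), array([ 625., -428.]), array([ 432., -438.]), array([ 423., -245.])]
```

```bash
python3 - <<'E'
from m import *
t=cv2.imread('pics/top0raw.png')[:,:,::-1];s=cv2.imread('pics/side0raw.png')[:,:,::-1]
crop(t,140,175,180,275,'d1.png');crop(s,200,250,320,310,'d2.png')
for p in [((217,257),(172.5,186)),((229,262),(171.5,196.5))]: print(tri(*p))
# bright masks of sticks
for n,im,rois in (("top",t,[(152,180,178,200),(148,205,174,226),(144,228,170,250),(140,253,166,273)]),("side",s,[(208,252,234,280),(236,262,262,290),(264,270,290,300),(292,278,318,308)])):
  for r in rois:
    g=im.min(2); c,st,m=blob(g>(225 if n=="side" else 200),*r)
    cn=max(cv2.findContours(m,cv2.RETR_EXTERNAL,cv2.CHAIN_APPROX_NONE)[0],key=cv2.contourArea)
    print(n,c.round(1),st, cv2.boxPoints(cv2.minAreaRect(cn)).round(1).tolist())
print('rest top',[onz('top',p,z).round(1)[:2] for p,z in (((206,164),55),((239,162),55),((241.5,246),55),((207,247),55))])
print('bin',[onz('top',p,114).round(1)[:2] for p in ((112,169),(152,174),(136,275),(93,269))])
E
```

```text
(array([618.39160587, 248.82125816,  98.95409679]), np.float64(3.831469163782917))
(array([589.40515594, 251.41611049,  93.14293156]), np.float64(3.0868030448776627))
top [164.7 190.4] [159 186  12  10  99] [[158.39999389648438, 193.6999969482422], [159.8000030517578, 185.10000610351562], [171.0, 187.0], [169.60000610351562, 195.60000610351562]]
top [160.6 215.2] [155 211  12  10 103] [[155.0, 211.0], [166.0, 211.0], [166.0, 220.0], [155.0, 220.0]]
top [156.8 238.8] [151 234  12  11 101] [[150.39999389648438, 242.39999389648438], [151.89999389648438, 233.5], [163.10000610351562, 235.39999389648438], [161.60000610351562, 244.3000030517578]]
top [153.  261.9] [147 257  13  11 102] [[146.60000610351562, 265.1000061035156], [148.3000030517578, 256.5], [159.5, 258.70001220703125], [157.6999969482422, 267.29998779296875]]
side [219.9 267. ] [214 258  13  18 162] [[212.6999969482422, 273.8999938964844], [218.1999969482422, 257.3999938964844], [227.1999969482422, 260.3999938964844], [221.6999969482422, 276.8999938964844]]
side [248.6 276. ] [242 267  14  19 173] [[241.10000610351562, 282.70001220703125], [246.60000610351562, 266.20001220703125], [255.89999389648438, 269.29998779296875], [250.39999389648438, 285.79998779296875]]
side [276.6 284.8] [270 276  14  19 184] [[269.20001220703125, 291.79998779296875], [274.20001220703125, 274.8999938964844], [284.1000061035156, 277.79998779296875], [279.1000061035156, 294.70001220703125]]
side [304.8 293.9] [298 284  14  21 196] [[297.20001220703125, 301.5], [302.29998779296875, 283.5], [312.5, 286.3999938964844], [307.29998779296875, 304.3999938964844]]
rest top [array([689. , 164.5]), array([697.,  69.]), array([455.4,  55.3]), array([450.5, 152.8])]
bin [array([657.9, 413.3]), array([646.3, 302.7]), array([374. , 330.8]), array([387. , 446.5])]
```

View pics/d1.png

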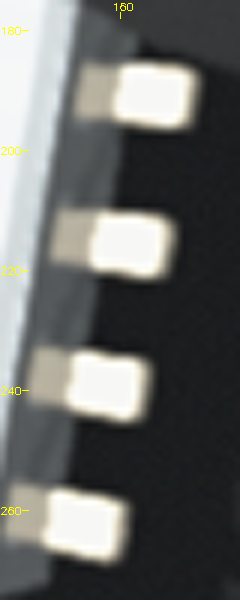

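View pics/d2.png

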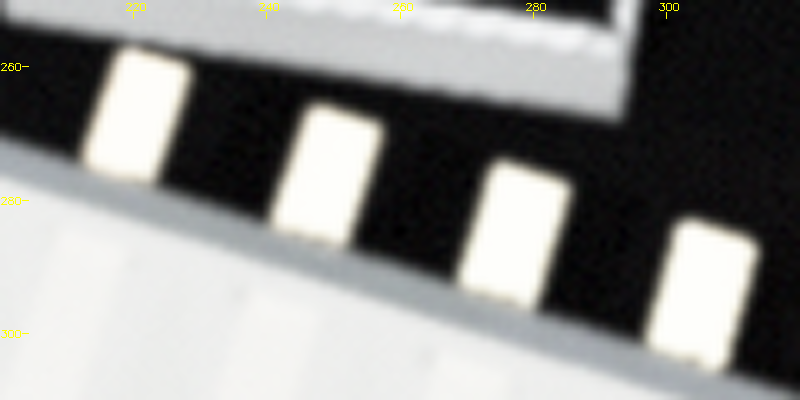

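```bash
cat >> h.py <<'E'
RV=np.array([[0,1,0],[1,0,0],[0,0,-1]],float) # tool x=world y, tool y=world x, down
def yawR(deg): return R.from_euler('z',deg,degrees=True).as_matrix()@RV
E
python3 - <<'E'
from h import *
plan((616.5,-118,140),RV)
E
```

```text
t0.10 at [ 254.  -570.6  230.5] shift tool cm [ 51.53 -26.58   9.09] rot [-1.000e-03 -1.000e-03 -1.152e+00] n 15 F [-0.5  0.5 -0. ] w85.0
  row 0 [3.44, -1.77, 0.61] [-0.0, -0.0, -0.077]
  row 1 [3.56, -1.5, 0.61] [-0.0, -0.0, -0.077]
  row 2 [3.67, -1.23, 0.61] [-0.0, -0.0, -0.077]
  row 3 [3.75, -0.94, 0.6] [-0.0, -0.0, -0.077]
  row 4 [3.81, -0.65, 0.6] [-0.0, -0.0, -0.077]
  row 5 [3.85, -0.36, 0.6] [-0.0, -0.0, -0.077]
  row 6 [3.87, -0.06, 0.6] [-0.0, -0.0, -0.077]
  row 7 [3.86, 0.24, 0.6] [-0.0, -0.0, -0.077]
  row 8 [3.83, 0.53, 0.6] [-0.0, -0.0, -0.077]
  row 9 [3.78, 0.82, 0.6] [-0.0, -0.0, -0.077]
  row 10 [3.7, 1.11, 0.6] [-0.0, -0.0, -0.077]
  row 11 [3.61, 1.39, 0.6] [-0.0, -0.0, -0.077]
  row 12 [3.49, 1.66, 0.6] [-0.0, -0.0, -0.077]
  row 13 [3.35, 1.93, 0.6] [-0.0, -0.0, -0.077]
  row 14 [3.19, 2.18, 0.6] [-0.0, -0.0, -0.077]
```

Request:
arm_command(moves=[[[3.4, -1.8, 0], [0, 0, -0.08]], [[3.6, -1.5, 0], [0, 0, -0.08]], [[3.7, -1.2, 0], [0, 0, -0.08]], [[3.8, -0.9, 0], [0, 0, -0.08]], [[3.8, -0.6, 0], [0, 0, -0.08]]], fingers=-1)

```text
clock: 0.52
tcp_pos: [369.1, -421.9, 226.9]
ee_rot: [[0.686, 0.727, -0.008], [0.727, -0.686, 0.0], [-0.005, -0.006, -1.0]]
force: [0.2, -0.2, -0.2]
grip_width: 85.4
```

Request:
arm_command(moves=[[[3.9, -0.4, 0.5], [0, 0, -0.08]], [[3.9, -0.1, 0.5], [0, 0, -0.08]], [[3.9, 0.2, 0.5], [0, 0, -0.08]], [[3.8, 0.5, 0.5], [0, 0, -0.08]], [[3.8, 0.8, 0.5], [0, 0, -0.08]]])

```text
clock: 0.93
tcp_pos: [488.9, -258.2, 200.4]
ee_rot: [[0.331, 0.944, -0.008], [0.944, -0.331, -0.001], [-0.004, -0.007, -1.0]]
force: [0.1, -1.1, 0.6]
grip_width: 85.4
```

```bash
python3 - <<'E'
from h import *
plan((616.5,-118,140),RV)
E
```

```text
t0.93 at [ 488.9 -258.2  200.4] shift tool cm [17.48  7.44  5.93] rot [-0.007  0.002 -0.337] n 5 F [ 0.1 -1.1  0.6] w85.4
  row 0 [3.5, 1.49, 1.19] [-0.001, 0.0, -0.067]
  row 1 [3.39, 1.72, 1.19] [-0.001, 0.0, -0.067]
  row 2 [3.26, 1.94, 1.19] [-0.001, 0.0, -0.067]
  row 3 [3.12, 2.15, 1.2] [-0.001, 0.0, -0.067]
  row 4 [2.97, 2.36, 1.2] [-0.001, 0.0, -0.067]
```

Request:
arm_command(moves=[[[3.5, 1.5, 1.2], [0, 0, -0.067]], [[3.4, 1.7, 1.2], [0, 0, -0.067]], [[3.3, 1.9, 1.2], [0, 0, -0.067]], [[3.1, 2.1, 1.2], [0, 0, -0.067]], [[3.0, 2.4, 1.2], [0, 0, -0.067]]])

```text
clock: 1.35
tcp_pos: [619.1, -108.7, 138.0]
ee_rot: [[-0.015, 1.0, -0.006], [1.0, 0.015, -0.002], [-0.002, -0.006, -1.0]]
force: [0.5, -0.0, 0.3]
grip_width: 85.3
```

Request:
arm_command(moves=[[[0, 0, 0], [0, 0, 0]], [[0, 0, 0], [0, 0, 0]]])

```text
clock: 1.52
tcp_pos: [621.9, -97.5, 133.6]
ee_rot: [[-0.031, 0.999, -0.009], [1.0, 0.031, 0.005], [0.005, -0.009, -1.0]]
force: [0.2, -1.7, 0.0]
grip_width: 85.4
```

```bash
python3 - <<'E'
from h import *
r=snap('1');crop(r['top'],260,140,380,230,'e1.png');crop(r['side'],200,100,320,220,'e2.png')
plan((616.5,-118,80),RV)
print(sense()['joint_positions'])
E
```

```text
t1.62 at [621.3 -98.1 134.2] shift tool cm [-2.   -0.5   5.41] rot [-0.008 -0.005  0.03 ] n 2 F [-0.3 -0.2  0.2] w85.3
  row 0 [-1.0, -0.25, 2.71] [-0.004, -0.002, 0.015]
  row 1 [-1.0, -0.25, 2.71] [-0.004, -0.002, 0.015]
[ 0.37693579  0.55359227 -0.41955611  1.65608991  0.25243259  0.9952336
 -0.09734515]
```

View pics/e1.png

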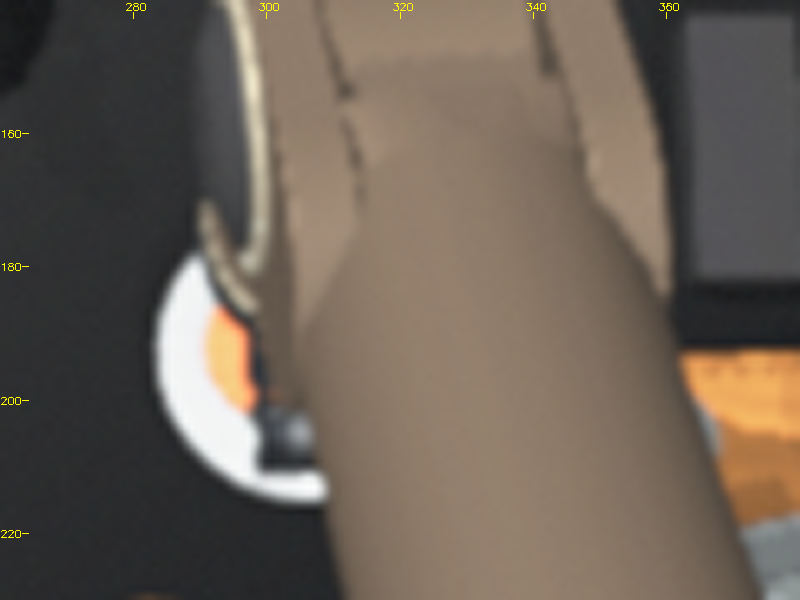

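View pics/e2.png

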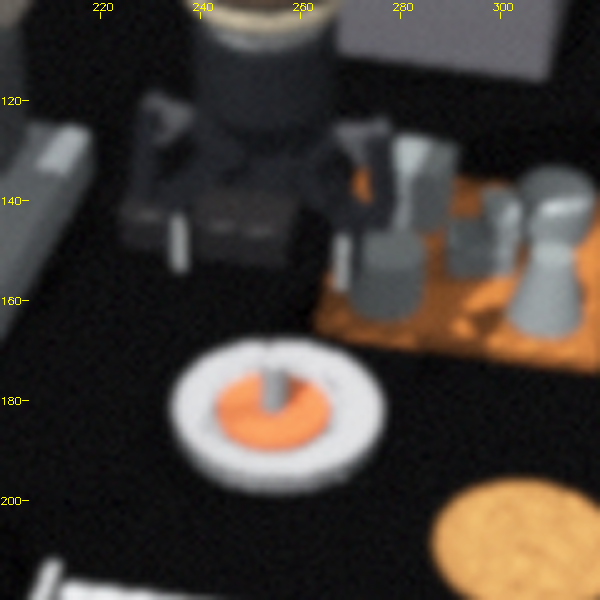

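```bash
python3 - <<'E'
from h import *
print(proj('side',(621.5,-98,147)),proj('side',(621.5+46,-98,147)),proj('side',(621.5-46,-98,147)))
print(proj('side',(616.5,-118,70)),proj('side',(616.5,-118,25)), proj('side',(616.5,-118,33)))
print(proj('side',(616,-128,25)))
E
```

```text
[252.68212782 153.79803009] [237.20477097 151.36516014] [268.37909646 156.26482837]
[255.46306036 170.91609224] [255.17238009 182.23716675] [255.22297386 180.26663071]
[256.07255829 180.26828235]
```

Request:
arm_command(moves=[[[-1.0, -0.25, 2.5], [0, 0, 0.015]], [[-1.0, -0.25, 2.5], [0, 0, 0.015]], [[0, 0, 0], [0, 0, 0]], [[0, 0, 0], [0, 0, 0]]])

```text
clock: 1.95
tcp_pos: [615.8, -123.4, 86.0]
ee_rot: [[0.008, 1.0, -0.005], [1.0, -0.008, 0.002], [0.002, -0.005, -1.0]]
force: [1.0, 0.6, 0.9]
grip_width: 85.1
```

```bash
python3 - <<'E'
from h import *
plan((616.5,-118,39),RV)
E
```

```text
t1.95 at [ 615.8 -123.4   86. ] shift tool cm [0.54 0.09 4.7 ] rot [-0.005 -0.002 -0.008] n 2 F [1.  0.6 0.9] w85.1
  row 0 [0.27, 0.04, 2.35] [-0.002, -0.001, -0.004]
  row 1 [0.27, 0.04, 2.35] [-0.002, -0.001, -0.004]
```

Request:
arm_command(moves=[[[0.2, 0, 1.5], [0, 0, 0]], [[0.2, 0, 1.5], [0, 0, 0]], [[0.1, 0, 1.0], [0, 0, 0]], [[0, 0, 0], [0, 0, 0]], [[0, 0, 0], [0, 0, 0]]])

```text
clock: 2.37
tcp_pos: [617.8, -122.3, 52.3]
ee_rot: [[0.014, 1.0, 0.002], [1.0, -0.014, -0.002], [-0.002, 0.002, -1.0]]
force: [0.5, 0.2, 0.7]
grip_width: 85.1
```

```bash
python3 - <<'E'
from h import *
plan((616.5,-118,39),RV)
E
```

```text
t2.37 at [ 617.8 -122.3   52.3] shift tool cm [ 0.43 -0.13  1.33] rot [ 0.002  0.002 -0.014] n 1 F [0.5 0.2 0.7] w85.1
  row 0 [0.43, -0.13, 1.33] [0.002, 0.002, -0.014]
```

Request:
arm_command(moves=[[[0.5, -0.1, 0.8], [0, 0, 0]], [[0.1, 0, 0.6], [0, 0, -0.01]], [[0, 0, 0], [0, 0, 0]]])

```text
clock: 2.62
tcp_pos: [618.5, -116.2, 40.4]
ee_rot: [[0.004, 1.0, 0.006], [1.0, -0.004, -0.003], [-0.002, 0.006, -1.0]]
force: [-0.3, 0.0, -0.5]
grip_width: 85.0
```

Request:
arm_command(moves=[[[0, 0, 0], [0, 0, 0]], [[0, 0, 0], [0, 0, 0]], [[0, 0, 0], [0, 0, 0]], [[0, 0, 0], [0, 0, 0]], [[0, 0, 0], [0, 0, 0]]], fingers=1)

```text
clock: 3.03
tcp_pos: [619.0, -115.7, 41.1]
ee_rot: [[0.003, 1.0, 0.007], [1.0, -0.003, -0.002], [-0.002, 0.007, -1.0]]
force: [-0.1, -0.1, 1.1]
grip_width: 25.8
```

Request:
arm_command(moves=[[[0, 0, 0], [0, 0, 0]], [[0, 0, 0], [0, 0, 0]], [[0, 0, 0], [0, 0, 0]], [[0, 0, 0], [0, 0, 0]], [[0, 0, 0], [0, 0, 0]]])

```text
clock: 3.45
tcp_pos: [619.1, -115.8, 41.4]
ee_rot: [[0.003, 1.0, 0.007], [1.0, -0.003, -0.003], [-0.002, 0.007, -1.0]]
force: [-0.3, -0.9, 0.7]
grip_width: 16.3
```

Request:
arm_command(moves=[[[0, 0, -1.5], [0, 0, 0]], [[0, 0, -2], [0, 0, 0]], [[0, 0, -2], [0, 0, 0]], [[0, 0, -1], [0, 0, 0]], [[0, 0, 0], [0, 0, 0]]])

```text
clock: 3.87
tcp_pos: [616.1, -115.6, 105.5]
ee_rot: [[0.003, 1.0, 0.001], [1.0, -0.003, -0.001], [-0.001, 0.001, -1.0]]
force: [0.7, -0.7, -1.3]
grip_width: 15.9
```

```bash
python3 - <<'E'
from h import *
r=snap('2',("side",));crop(r['side'],200,120,340,240,'e3.png')
plan((448,-64,85),RV)
E
```

```text
t3.92 at [ 615.8 -115.6  104.6] shift tool cm [  5.11 -16.8    1.95] rot [ 0.     0.001 -0.003] n 5 F [ 0.1  0.2 -2. ] w16.0
  row 0 [1.02, -3.36, 0.39] [0.0, 0.0, -0.001]
  row 1 [1.02, -3.36, 0.39] [0.0, 0.0, -0.001]
  row 2 [1.03, -3.36, 0.39] [0.0, 0.0, -0.001]
  row 3 [1.03, -3.36, 0.39] [0.0, 0.0, -0.001]
  row 4 [1.03, -3.36, 0.39] [0.0, 0.0, -0.001]
```

View pics/e3.png

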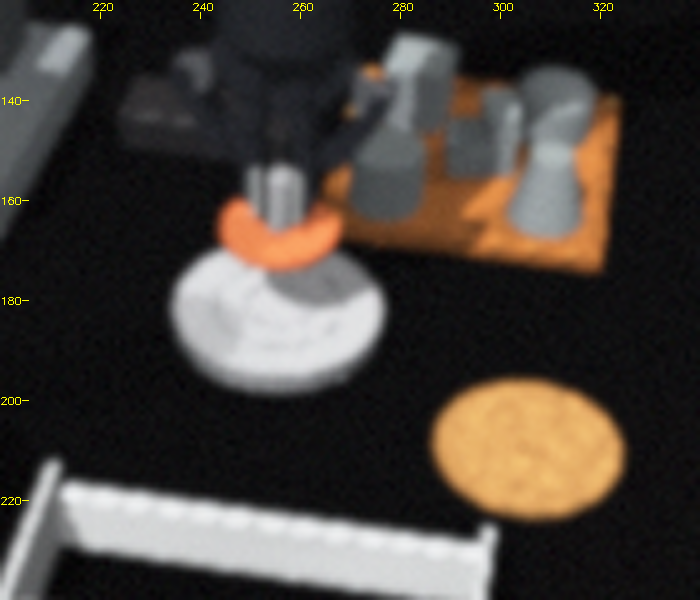

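Request:
arm_command(moves=[[[1.0, -3.4, 0], [0, 0, 0]], [[1.0, -3.4, 0], [0, 0, 0]], [[1.0, -3.4, 0], [0, 0, 0]], [[1.1, -3.4, 0], [0, 0, 0]], [[1.0, -3, 0], [0, 0, 0]]])

```text
clock: 4.33
tcp_pos: [447.1, -64.3, 97.9]
ee_rot: [[0.007, 1.0, 0.0], [1.0, -0.007, 0.001], [0.001, 0.0, -1.0]]
force: [0.2, -0.3, -2.0]
grip_width: 16.1
```

Request:
arm_command(moves=[[[0, 0, 0], [0, 0, 0]], [[0, 0, 0], [0, 0, 0]]])

```text
clock: 4.5
tcp_pos: [438.1, -62.8, 95.6]
ee_rot: [[0.005, 1.0, -0.009], [1.0, -0.005, -0.0], [-0.0, -0.009, -1.0]]
force: [1.7, -0.4, -1.9]
grip_width: 16.5
```

```bash
python3 - <<'E'
from h import *
plan((448,-62,24),RV)
E
```

```text
t4.50 at [438.1 -62.8  95.6] shift tool cm [0.08 1.05 7.15] rot [-0.009  0.    -0.005] n 2 F [ 1.7 -0.4 -1.9] w16.5
  row 0 [0.04, 0.52, 3.57] [-0.004, 0.0, -0.002]
  row 1 [0.04, 0.51, 3.58] [-0.004, 0.0, -0.002]
```

Request:
arm_command(moves=[[[0, 0.6, 2], [0, 0, 0]], [[0, 0.3, 2], [0, 0, 0]], [[0, 0.1, 1.5], [0, 0, 0]], [[0, 0, 0.5], [0, 0, 0]], [[0, 0, 0], [0, 0, 0]]])

```text
clock: 4.92
tcp_pos: [450.2, -63.8, 31.8]
ee_rot: [[0.006, 1.0, -0.007], [1.0, -0.006, -0.0], [-0.0, -0.007, -1.0]]
force: [0.4, -0.2, -1.8]
grip_width: 15.9
```

```bash
python3 - <<'E'
from h import *
plan((448,-62,22),RV)
E
```

```text
t4.92 at [450.2 -63.8  31.8] shift tool cm [ 0.18 -0.22  0.98] rot [-0.007  0.    -0.006] n 1 F [ 0.4 -0.2 -1.8] w15.9
  row 0 [0.18, -0.22, 0.98] [-0.007, 0.0, -0.006]
```

Request:
arm_command(moves=[[[0.1, -0.2, 0.6], [-0.007, 0, -0.005]], [[0, 0, 0.3], [0, 0, 0]], [[0, 0, 0.2], [0, 0, 0]], [[0, 0, 0], [0, 0, 0]]])

```text
clock: 5.25
tcp_pos: [450.3, -62.9, 21.6]
ee_rot: [[0.001, 1.0, 0.0], [1.0, -0.001, -0.0], [-0.0, 0.0, -1.0]]
force: [0.2, 0.4, -2.3]
grip_width: 16.4
```

Request:
arm_command(moves=[[[0, 0, 0.2], [0, 0, 0]], [[0, 0, 0], [0, 0, 0]]])

```text
clock: 5.42
tcp_pos: [451.4, -63.0, 21.9]
ee_rot: [[0.001, 1.0, 0.002], [1.0, -0.001, -0.001], [-0.001, 0.002, -1.0]]
force: [-0.1, 0.1, -1.9]
grip_width: 15.9
```

Request:
arm_command(moves=[[[0, 0, 0.2], [0, 0, 0]], [[0, 0, 0.2], [0, 0, 0]], [[0, 0, 0], [0, 0, 0]]])

```text
clock: 5.67
tcp_pos: [452.6, -63.2, 22.0]
ee_rot: [[0.002, 1.0, 0.004], [1.0, -0.002, -0.004], [-0.004, 0.004, -1.0]]
force: [0.7, 0.2, -2.7]
grip_width: 16.2
```

```bash
python3 - <<'E'
from h import *
r=snap('3');crop(r['side'],260,140,360,240,'e4.png');crop(r['top'],240,200,340,275,'e5.png')
s=sense();print(s['joint_positions'],s['force'],s['moment'],s['tcp_pos'])
E
```

```text
[ 0.34514677  0.47557567 -0.38513742  2.15992245  0.33846591  0.55763372
 -0.29210942] [ 0.21344526  0.45504089 -2.67410002] [-0.00165638  0.01114619  0.0108189 ] [452.94609582 -63.23234104  21.53157929]
```

View pics/e4.png

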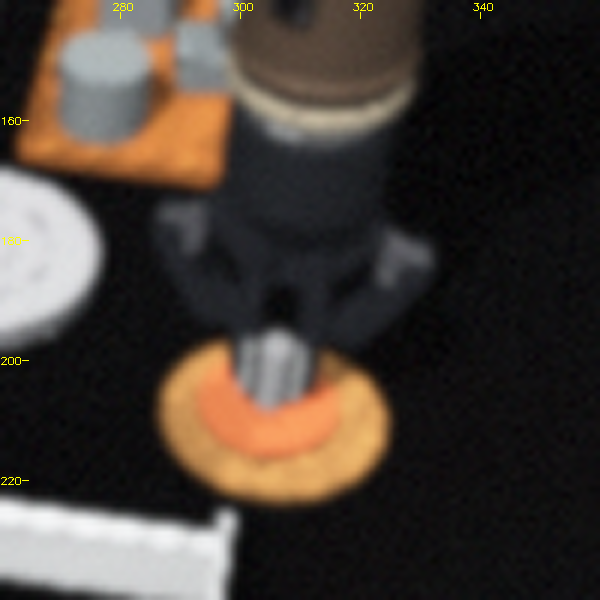

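View pics/e5.png

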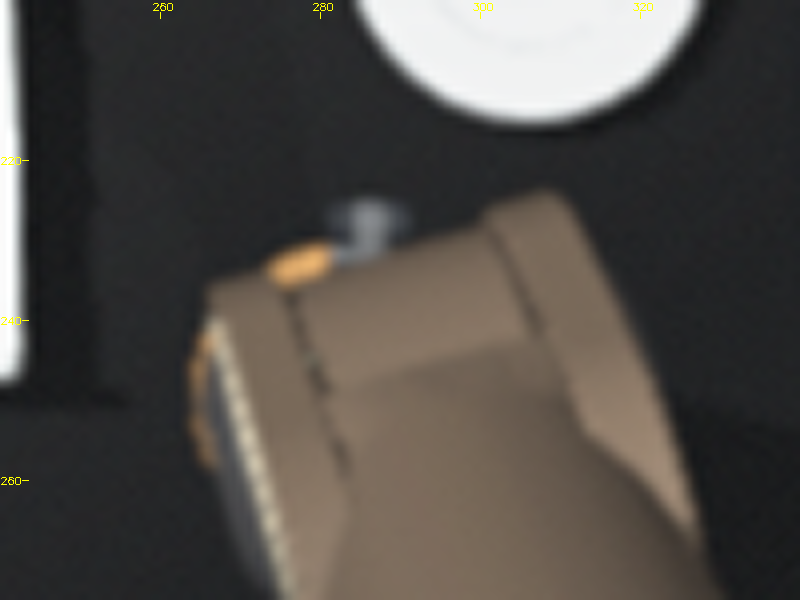

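Request:
arm_command(moves=[[[0, -0.2, 0.4], [0, 0, 0]], [[0, -0.1, 0.3], [0, 0, 0]], [[0, 0, 0], [0, 0, 0]]])

```text
clock: 6.02
tcp_pos: [453.7, -63.4, 22.3]
ee_rot: [[0.002, 1.0, 0.012], [1.0, -0.002, -0.009], [-0.009, 0.012, -1.0]]
force: [-0.9, 0.1, -1.5]
grip_width: 16.1
```

Request:
arm_command(moves=[[[0, 0, 0], [0, 0, 0]], [[0, 0, 0], [0, 0, 0]], [[0, 0, 0], [0, 0, 0]], [[0, 0, 0], [0, 0, 0]], [[0, 0, 0], [0, 0, 0]]], fingers=0)

```text
clock: 6.43
tcp_pos: [455.1, -63.8, 22.2]
ee_rot: [[0.003, 1.0, 0.014], [1.0, -0.003, -0.009], [-0.009, 0.014, -1.0]]
force: [0.8, -0.1, 0.8]
grip_width: 42.6
```

Request:
arm_command(moves=[[[0, 0, -1.5], [0, 0, 0]], [[0, 0, -3], [0, 0, 0]], [[0, 0, -4], [0, 0, 0]], [[0, 0, -4], [0, 0, 0]], [[0, 0, -4], [0, 0, 0]]])

```text
clock: 6.85
tcp_pos: [446.6, -61.4, 182.8]
ee_rot: [[0.001, 1.0, -0.008], [1.0, -0.001, -0.002], [-0.002, -0.008, -1.0]]
force: [1.4, -0.9, 0.5]
grip_width: 42.7
```

```bash
cat >> h.py <<'E'
BC=np.array([516.3,373.3]);by=np.array([.103,.995,0])/np.hypot(.103,.995);bx=np.array([by[1],-by[0],0])
U=-by*np.cos(np.pi/6)+np.array([0,0,.5])
def Rgrab(a=-15): return yawR(-5.9)@R.from_euler('y',a,degrees=True).as_matrix()
def Rplace(a=15,yaw=3.0): return yawR(yaw)@R.from_euler('y',a,degrees=True).as_matrix()
def tcp(G,Rm): return np.asarray(G,float)+Rm[:,2]*19
def stickend(b,z=102): return np.r_[BC,0]+bx*b-by*113.8+np.array([0,0,z])
E
python3 - <<'E'
from h import *
for b,uv,sd in ((99,(172,191.5),(223,259.5)),(33,(168,216),(251.5,267.5)),(-33,(164,240.3),(279.5,276)),(-99,(160,263.5),(307.5,285))):
    e=stickend(b);print(b,e.round(1),onz('top',uv,105).round(1),tri(sd,uv)[0].round(1),proj('top',e),proj('side',e))
for b in (99,33,-33,-99):
    G=stickend(b)-20*U; print(b,'G',G.round(1),'tcp',tcp(G,Rgrab()).round(1))
print(Rgrab().round(3).tolist(),U)
plan(tcp(stickend(99)-20*U+[0,0,60],Rgrab()),Rgrab())
E
```

```text
99 [603.1 249.9 102. ] [600.4 247.7 105. ] [603.5 250.1  96.1] [171.49237649 190.66407732] [224.01832202 258.00078119]
33 [537.4 256.7 102. ] [533.  255.4 105. ] [534.9 257.2  98.1] [167.85913339 214.43772187] [251.13746975 266.11342019]
-33 [471.8 263.5 102. ] [467.1 263.1 105. ] [468.9 264.7  98.8] [164.19159139 238.55068155] [279.27834138 274.534853  ]
-99 [406.1 270.3 102. ] [404.9 270.8 105. ] [406.  272.5  98.4] [160.49163741 262.99588888] [308.5039494  283.28429496]
99 G [604.8 267.1  92. ] tcp [604.3 262.2  73.6]
33 G [539.2 273.9  92. ] tcp [538.7 269.   73.6]
-33 G [473.5 280.7  92. ] tcp [473.  275.8  73.6]
-99 G [407.9 287.5  92. ] tcp [407.4 282.6  73.6]
[[0.099, 0.995, -0.027], [0.961, -0.103, -0.257], [-0.259, 0.0, -0.966]] [-0.08917235 -0.86142225  0.5       ]
t6.85 at [446.6 -61.4 182.8] shift tool cm [32.4  15.77  4.73] rot [ 0.006 -0.259  0.102] n 10 F [ 1.4 -0.9  0.5] w42.7
  row 0 [3.24, 1.58, 0.47] [0.001, -0.026, 0.01]
  row 1 [3.27, 1.54, 0.39] [0.001, -0.026, 0.01]
  row 2 [3.29, 1.51, 0.3] [0.001, -0.026, 0.01]
  row 3 [3.31, 1.48, 0.22] [0.001, -0.026, 0.01]
  row 4 [3.33, 1.44, 0.13] [0.001, -0.026, 0.01]
  row 5 [3.35, 1.41, 0.04] [0.001, -0.026, 0.01]
  row 6 [3.36, 1.38, -0.05] [0.001, -0.026, 0.01]
  row 7 [3.38, 1.34, -0.13] [0.001, -0.026, 0.01]
  row 8 [3.38, 1.31, -0.22] [0.001, -0.026, 0.01]
  row 9 [3.39, 1.27, -0.31] [0.001, -0.026, 0.01]
```

Request:
arm_command(moves=[[[3.2, 1.6, 0.4], [0, -0.026, 0.01]], [[3.3, 1.5, 0.3], [0, -0.026, 0.01]], [[3.3, 1.5, 0.3], [0, -0.026, 0.01]], [[3.3, 1.5, 0.2], [0, -0.026, 0.01]], [[3.3, 1.4, 0.1], [0, -0.026, 0.01]]], fingers=-0.25)

```text
clock: 7.27
tcp_pos: [534.3, 88.6, 170.9]
ee_rot: [[0.082, 0.997, 0.005], [0.986, -0.081, -0.144], [-0.144, 0.017, -0.99]]
force: [0.5, -0.4, 0.6]
grip_width: 53.7
```

Request:
arm_command(moves=[[[3.3, 1.4, 0], [0, -0.026, 0.01]], [[3.3, 1.4, 0], [0, -0.026, 0.01]], [[3.3, 1.4, -0.1], [0, -0.026, 0.01]], [[2.3, 1.0, -0.2], [0, -0.026, 0.01]], [[0, 0, 0], [0, 0, 0]]])

```text
clock: 7.68
tcp_pos: [600.1, 217.8, 146.7]
ee_rot: [[0.119, 0.993, -0.007], [0.961, -0.117, -0.25], [-0.249, 0.023, -0.968]]
force: [-0.8, 0.5, -0.2]
grip_width: 53.5
```

Request:
arm_command(moves=[[[0, 0, 0], [0, 0, 0]], [[0, 0, 0], [0, 0, 0]]])

```text
clock: 7.85
tcp_pos: [599.2, 220.2, 143.7]
ee_rot: [[0.114, 0.993, -0.01], [0.962, -0.113, -0.25], [-0.25, 0.019, -0.968]]
force: [-0.5, 0.1, 0.5]
grip_width: 53.5
```

```bash
python3 - <<'E'
from h import *
r=snap('4');crop(r['side'],190,190,340,310,'e6.png');crop(r['top'],200,150,340,280,'e7.png')
plan(tcp(stickend(99)-20*U+[0,0,30],Rgrab()),Rgrab())
E
```

```text
t7.95 at [599.4 218.6 144.4] shift tool cm [ 5.28 -0.09  2.84] rot [ 0.016 -0.009 -0.017] n 2 F [-0.5 -0.4  0.5] w53.2
  row 0 [2.64, -0.04, 1.42] [0.008, -0.004, -0.008]
  row 1 [2.64, -0.01, 1.41] [0.008, -0.004, -0.008]
```

View pics/e6.png

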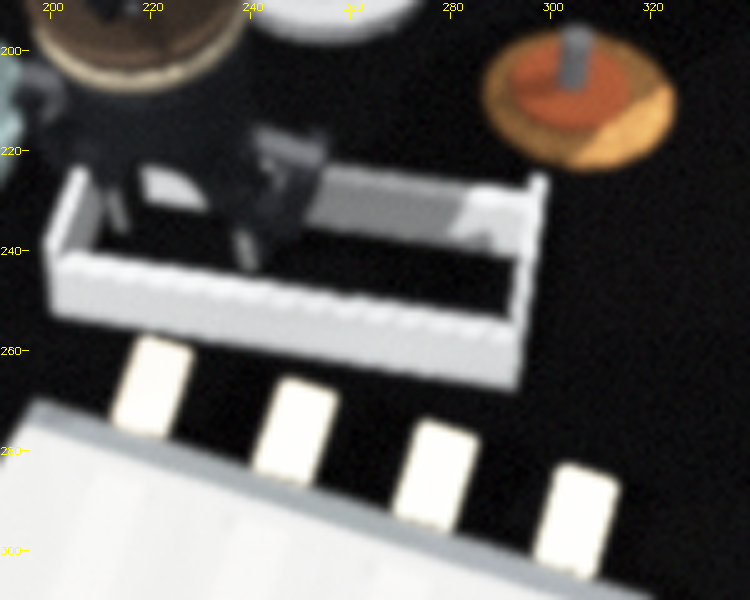

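View pics/e7.png

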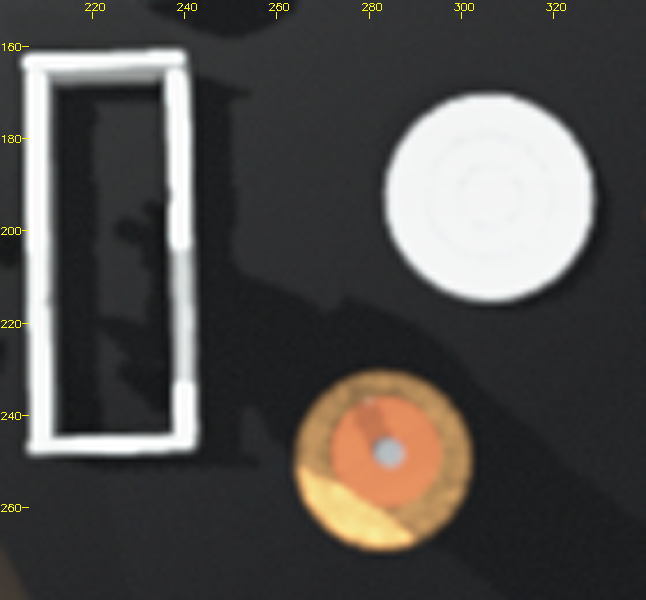

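Request:
arm_command(moves=[[[2.6, 0, 0.8], [0.008, -0.004, -0.008]], [[2.4, 0, 0.8], [0.008, -0.004, -0.008]], [[0, 0, 0], [0, 0, 0]], [[0, 0, 0], [0, 0, 0]]])

```text
clock: 8.28
tcp_pos: [607.4, 255.0, 118.7]
ee_rot: [[0.111, 0.994, -0.025], [0.959, -0.113, -0.259], [-0.26, 0.004, -0.965]]
force: [0.3, -1.1, -0.2]
grip_width: 53.5
```

```bash
python3 - <<'E'
from h import *
plan(tcp(stickend(99)-20*U,Rgrab()),Rgrab())
E
```

```text
t8.28 at [607.4 255.  118.7] shift tool cm [ 1.83 -0.41  4.17] rot [ 0.001  0.002 -0.011] n 2 F [ 0.3 -1.1 -0.2] w53.5
  row 0 [0.92, -0.2, 2.08] [0.001, 0.001, -0.006]
  row 1 [0.92, -0.2, 2.09] [0.001, 0.001, -0.006]
```

Request:
arm_command(moves=[[[1.3, -0.3, 1], [0, 0, -0.011]], [[0.6, -0.2, 1.5], [0, 0, 0]], [[0, 0, 1.3], [0, 0, 0]], [[0, 0, 0.8], [0, 0, 0]], [[0, 0, 0], [0, 0, 0]]])

```text
clock: 8.7
tcp_pos: [604.0, 256.7, 66.6]
ee_rot: [[0.105, 0.994, -0.024], [0.96, -0.107, -0.26], [-0.261, 0.004, -0.965]]
force: [0.8, -0.3, -1.0]
grip_width: 53.3
```

```bash
python3 - <<'E'
from h import *
r=snap('5',('side',));crop(r['side'],190,200,290,290,'e8.png')
plan(tcp(stickend(99)-20*U,Rgrab()),Rgrab())
E
```

```text
t8.75 at [604.2 256.8  67.2] shift tool cm [ 0.36 -0.04 -0.76] rot [ 0.003  0.003 -0.006] n 1 F [ 0.6 -0.2  0.4] w53.7
  row 0 [0.36, -0.04, -0.76] [0.003, 0.003, -0.006]
```

View pics/e8.png

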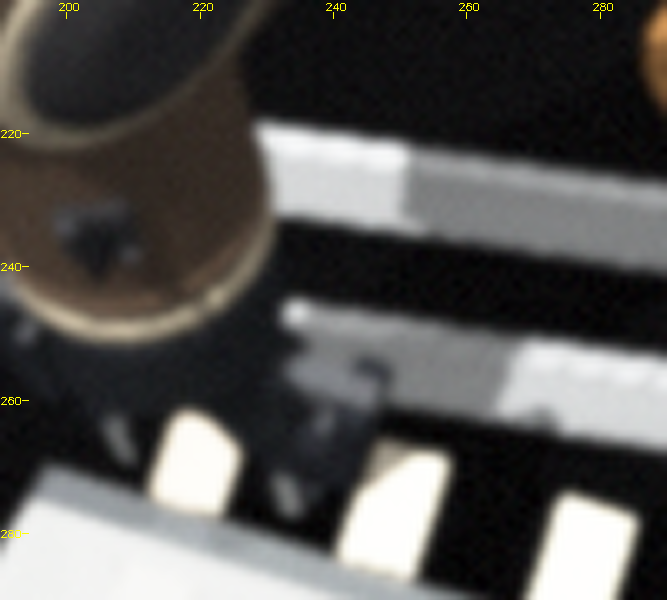

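Request:
arm_command(moves=[[[0.3, 0, -0.6], [0, 0, 0]], [[0, 0, 0], [0, 0, 0]], [[0, 0, 0], [0, 0, 0]]])

```text
clock: 9.0
tcp_pos: [605.2, 260.9, 73.2]
ee_rot: [[0.106, 0.994, -0.024], [0.959, -0.109, -0.26], [-0.261, 0.005, -0.965]]
force: [0.9, -0.4, -0.7]
grip_width: 53.5
```

Request:
arm_command(moves=[[[0, 0, 0], [0, 0, 0]], [[0, 0, 0], [0, 0, 0]], [[0, 0, 0], [0, 0, 0]], [[0, 0, 0], [0, 0, 0]], [[0, 0, 0], [0, 0, 0]]], fingers=1)

```text
clock: 9.42
tcp_pos: [606.0, 262.0, 75.3]
ee_rot: [[0.106, 0.994, -0.021], [0.96, -0.108, -0.259], [-0.26, 0.007, -0.966]]
force: [0.3, -0.7, -0.2]
grip_width: 22.8
```

```bash
python3 - <<'E'
from h import *
s=sense();print(s['tcp_pos'],s['grip_width'],s['force']);p=np.array(s['tcp_pos'])
plan(p+U*140,Rgrab())
E
```

```text
[605.9947045  261.95869206  75.3336764 ] 22.77859741574967 [ 0.34442346 -0.70899662 -0.18621719]
t9.42 at [606.  262.   75.3] shift tool cm [-13.53   0.12  -3.61] rot [ 0.006  0.001 -0.007] n 4 F [ 0.3 -0.7 -0.2] w22.8
  row 0 [-3.38, 0.03, -0.9] [0.001, 0.0, -0.002]
  row 1 [-3.38, 0.02, -0.9] [0.001, 0.0, -0.002]
  row 2 [-3.38, 0.01, -0.9] [0.001, 0.0, -0.002]
  row 3 [-3.38, 0.01, -0.91] [0.001, 0.0, -0.002]
```

Request:
arm_command(moves=[[[-1.0, 0, -0.25], [0, 0, 0]], [[-1.5, 0, -0.4], [0, 0, 0]], [[-1.5, 0, -0.4], [0, 0, 0]], [[-1.5, 0, -0.4], [0, 0, 0]], [[-1.5, 0, -0.4], [0, 0, 0]]])

```text
clock: 9.83
tcp_pos: [596.9, 196.9, 112.5]
ee_rot: [[0.102, 0.995, -0.023], [0.961, -0.104, -0.258], [-0.259, 0.005, -0.966]]
force: [0.7, -0.0, -0.6]
grip_width: 22.7
```

```bash
python3 - <<'E'
from h import *
p0=np.array([606,262,75.3])
s=sense();d=np.array(s['tcp_pos'])-p0;a=d@U;print('along',a,'off',(d-a*U).round(1),s['force'])
plan(p0+U*150,Rgrab())
E
```

```text
along 75.51767453984911 off [-2.4 -0.  -0.5] [ 0.71075107 -0.02041804 -0.61466445]
t9.83 at [596.9 196.9 112.5] shift tool cm [-7.18  0.27 -1.98] rot [ 0.004  0.    -0.003] n 2 F [ 0.7 -0.  -0.6] w22.7
  row 0 [-3.59, 0.13, -0.99] [0.002, 0.0, -0.001]
  row 1 [-3.59, 0.13, -0.99] [0.002, 0.0, -0.001]
```

Request:
arm_command(moves=[[[-1.6, 0.1, -0.43], [0, 0, 0]], [[-1.6, 0.1, -0.43], [0, 0, 0]], [[-1.6, 0, -0.43], [0, 0, 0]], [[-1.6, 0, -0.43], [0, 0, 0]], [[-0.8, 0, -0.3], [0, 0, 0]]])

```text
clock: 10.25
tcp_pos: [591.5, 118.4, 158.3]
ee_rot: [[0.111, 0.994, -0.021], [0.959, -0.113, -0.262], [-0.262, 0.009, -0.965]]
force: [0.6, 0.2, 0.6]
grip_width: 22.9
```

```bash
cat >> h.py <<'E'
RC=np.array([573,110.4,0]);ry=np.array([-.053,.9985,0]);rx=np.array([.9985,.053,0])
def restG(b,off,z):  # grasp point for stick at rest-x b, grasp 'off' mm from stick centre on the -y side
    return RC+rx*b-ry*off+np.array([0,0,z])
E
python3 - <<'E'
from h import *
p0=np.array([606,262,75.3])
s=sense();d=np.array(s['tcp_pos'])-p0;a=d@U;print('along',a,'off',(d-a*U).round(1),s['force'])
r=snap('6');crop(r['side'],190,180,320,300,'e9.png');crop(r['top'],130,130,300,260,'e10.png')
plan(tcp(restG(87,75,100),Rplace()),Rplace())
E
```

```text
along 166.5049976174494 off [ 0.4 -0.2 -0.3] [0.5964567  0.16286381 0.55737291]
t10.35 at [592.  119.2 158.3] shift tool cm [-4.31  7.87  9.19] rot [ 0.01   0.526 -0.168] n 5 F [ 0.3  0.9 -1.9] w22.7
  row 0 [-0.86, 1.57, 1.84] [0.002, 0.105, -0.034]
  row 1 [-1.1, 1.54, 1.73] [0.002, 0.105, -0.034]
  row 2 [-1.33, 1.51, 1.6] [0.002, 0.105, -0.034]
  row 3 [-1.54, 1.46, 1.45] [0.002, 0.105, -0.034]
  row 4 [-1.73, 1.41, 1.27] [0.002, 0.105, -0.034]
```

View pics/e9.png

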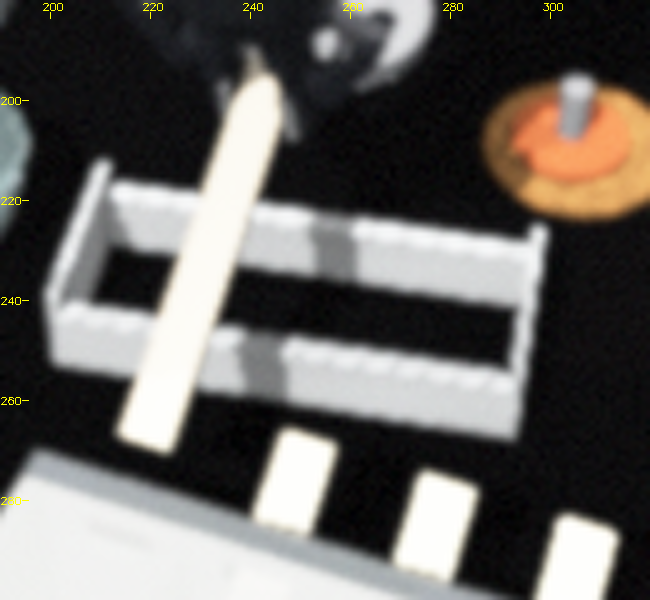

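View pics/e10.png

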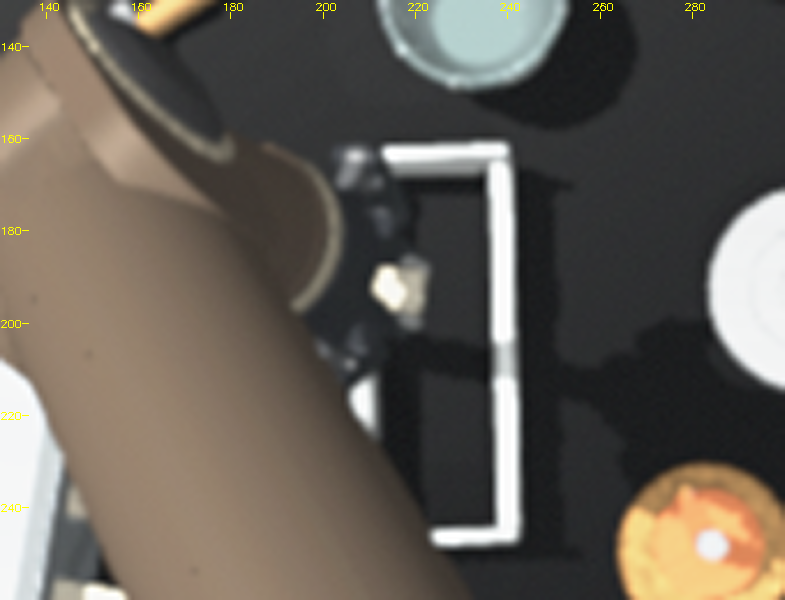

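```bash
python3 - <<'E'
from h import *
plan(tcp(restG(84,75,90),Rplace()),Rplace())
E
```

```text
t10.35 at [592.  119.2 158.3] shift tool cm [-4.09  7.56 10.17] rot [ 0.01   0.526 -0.168] n 5 F [ 0.3  0.9 -1.9] w22.7
  row 0 [-0.82, 1.51, 2.03] [0.002, 0.105, -0.034]
  row 1 [-1.08, 1.49, 1.93] [0.002, 0.105, -0.034]
  row 2 [-1.32, 1.45, 1.8] [0.002, 0.105, -0.034]
  row 3 [-1.55, 1.4, 1.65] [0.002, 0.105, -0.034]
  row 4 [-1.76, 1.35, 1.47] [0.002, 0.105, -0.034]
```

Request:
arm_command(moves=[[[-0.8, 1.5, 1.5], [0, 0.105, -0.034]], [[-1.1, 1.5, 1.5], [0, 0.105, -0.034]], [[-1.3, 1.5, 1.5], [0, 0.105, -0.034]], [[-1.5, 1.4, 1.5], [0, 0.105, -0.034]], [[-1.7, 1.3, 1.4], [0, 0.105, -0.034]]])

```text
clock: 10.77
tcp_pos: [664.6, 74.1, 93.0]
ee_rot: [[-0.098, 0.995, 0.004], [0.954, 0.093, 0.284], [0.282, 0.032, -0.959]]
force: [0.8, 1.3, -2.2]
grip_width: 22.8
```

Request:
arm_command(moves=[[[0, 0, 0], [0, 0, 0]], [[0, 0, 0], [0, 0, 0]]])

```text
clock: 10.93
tcp_pos: [665.9, 59.2, 83.1]
ee_rot: [[-0.079, 0.997, 0.0], [0.954, 0.076, 0.289], [0.288, 0.023, -0.957]]
force: [0.5, 1.9, -0.0]
grip_width: 22.8
```

```bash
python3 - <<'E'
from h import *
r=snap('7');crop(r['side'],190,170,320,290,'e11.png')
plan(tcp(restG(84,75,60),Rplace()),Rplace())
E
```

```text
t11.03 at [665.2  58.4  82.9] shift tool cm [-2.43 -0.65  3.56] rot [ 0.015 -0.027  0.029] n 2 F [-0.5  0.  -0.8] w22.7
  row 0 [-1.21, -0.33, 1.78] [0.007, -0.013, 0.015]
  row 1 [-1.19, -0.3, 1.8] [0.007, -0.013, 0.015]
```

View pics/e11.png

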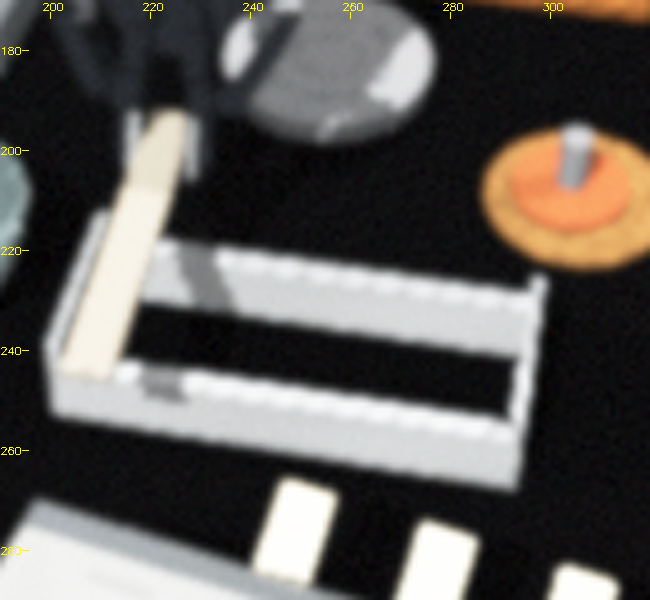

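```bash
python3 - <<'E'
from h import *
s=sense();M=np.array(s['ee_rot']);G=np.array(s['tcp_pos'])-19*M[:,2]
uT=Rgrab().T@U; d=-(M@uT); print('G',G,'stick dir',d)
for L in (-20,170): print(L,proj('side',G+d*L+4*np.array([0,0,1])), (G+d*L))
E
```

```text
G [665.21913221  52.98911658 101.06829424] stick dir [-0.07688569  0.99669233  0.02632481]
-20 [224.77763598 191.58134627] [666.75684605  33.05527004 100.54179798]
170 [207.27935833 242.85809686] [652.14856456 222.42681215 105.54351249]
```

Request:
arm_command(moves=[[[-1.2, -0.3, 1.6], [0.007, -0.013, 0.015]], [[-1.0, -0.3, 1.6], [0.007, -0.013, 0.015]], [[0, 0, 0], [0, 0, 0]], [[0, 0, 0], [0, 0, 0]]])

```text
clock: 11.37
tcp_pos: [659.8, 52.4, 45.9]
ee_rot: [[-0.058, 0.998, -0.013], [0.965, 0.059, 0.255], [0.256, 0.002, -0.967]]
force: [0.4, 0.0, 0.4]
grip_width: 22.7
```

```bash
python3 - <<'E'
from h import *
plan(tcp(restG(84,75,44),Rplace()),Rplace())
E
```

```text
t11.37 at [659.8  52.4  45.9] shift tool cm [-1.25  0.03  1.76] rot [-0.     0.003  0.007] n 1 F [0.4 0.  0.4] w22.7
  row 0 [-1.25, 0.03, 1.76] [-0.0, 0.003, 0.007]
```

Request:
arm_command(moves=[[[-0.9, 0, -0.2], [0, 0, 0.007]], [[-0.4, 0, 0.5], [0, 0, 0]], [[-0.1, 0, 0.5], [0, 0, 0]], [[0, 0, 0], [0, 0, 0]]])

```text
clock: 11.7
tcp_pos: [660.9, 44.1, 35.8]
ee_rot: [[-0.057, 0.998, -0.012], [0.965, 0.058, 0.255], [0.255, 0.003, -0.967]]
force: [0.5, -0.2, -0.7]
grip_width: 22.9
```

```bash
python3 - <<'E'
from h import *
plan(tcp(restG(84,75,44),Rplace()),Rplace())
E
```

```text
t11.70 at [660.9  44.1  35.8] shift tool cm [-0.19 -0.03  1.  ] rot [0.001 0.004 0.006] n 1 F [ 0.5 -0.2 -0.7] w22.9
  row 0 [-0.19, -0.03, 1.0] [0.001, 0.004, 0.006]
```

Request:
arm_command(moves=[[[-0.2, 0, 0.6], [0, 0, 0.006]], [[-0.1, 0, 0.5], [0, 0, 0]], [[0, 0, 0.3], [0, 0, 0]], [[0, 0, 0], [0, 0, 0]]])

```text
clock: 12.03
tcp_pos: [662.1, 44.1, 22.7]
ee_rot: [[-0.05, 0.999, -0.01], [0.966, 0.051, 0.255], [0.255, 0.003, -0.967]]
force: [-4.2, -1.0, 7.6]
grip_width: 22.6
```

```bash
python3 - <<'E'
from h import *
r=snap('8',('side',));crop(r['side'],190,170,320,290,'e12.png')
plan(tcp(restG(84,75,44),Rplace()),Rplace())
E
```

```text
t12.08 at [662.1  44.2  22.8] shift tool cm [ 0.15 -0.15 -0.25] rot [ 0.004  0.004 -0.001] n 1 F [-2.5 -1.9  5.8] w22.8
  row 0 [0.15, -0.15, -0.25] [0.004, 0.004, -0.001]
```

View pics/e12.png

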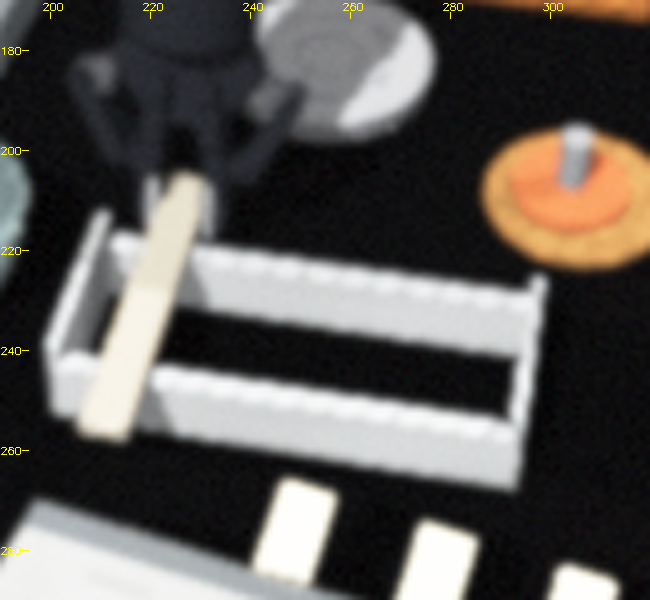

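Request:
arm_command(moves=[[[0, 0, 0], [0, 0, 0]], [[0, 0, 0], [0, 0, 0]], [[0, 0, 0], [0, 0, 0]]], fingers=-0.05)

```text
clock: 12.33
tcp_pos: [662.5, 44.5, 22.9]
ee_rot: [[-0.05, 0.999, -0.009], [0.966, 0.05, 0.255], [0.255, 0.004, -0.967]]
force: [-0.0, 0.4, -0.5]
grip_width: 45.1
```

Request:
arm_command(moves=[[[-0.3, 0, -1.5], [0, 0, 0]], [[-0.5, 0, -3], [0, 0, 0]], [[-0.5, 0, -3], [0, -0.1, 0]], [[0, 0, -3], [0, -0.1, 0]], [[0, 0, -3], [0, -0.1, 0]]])

```text
clock: 12.75
tcp_pos: [660.1, -8.1, 149.1]
ee_rot: [[-0.034, 0.999, -0.009], [0.998, 0.033, -0.05], [-0.05, -0.011, -0.999]]
force: [0.6, -0.2, -1.0]
grip_width: 44.7
```

```bash
python3 - <<'E'
from h import *
r=snap('9');crop(r['side'],190,170,320,290,'e13.png');
plan(tcp(stickend(33)-20*U+[0,0,40],Rgrab()),Rgrab())
E
```

```text
t12.85 at [663.2   0.8 155. ] shift tool cm [ 27.51 -11.25   2.87] rot [ 0.022 -0.215  0.146] n 8 F [ 0.5  1.7 -0.1] w45.0
  row 0 [3.44, -1.41, 0.36] [0.003, -0.027, 0.018]
  row 1 [3.42, -1.47, 0.27] [0.003, -0.027, 0.018]
  row 2 [3.4, -1.53, 0.18] [0.003, -0.027, 0.018]
  row 3 [3.38, -1.59, 0.1] [0.003, -0.027, 0.018]
  row 4 [3.35, -1.65, 0.01] [0.003, -0.027, 0.018]
  row 5 [3.32, -1.71, -0.07] [0.003, -0.027, 0.018]
  row 6 [3.28, -1.77, -0.16] [0.003, -0.027, 0.018]
  row 7 [3.24, -1.83, -0.24] [0.003, -0.027, 0.018]
```

View pics/e13.png

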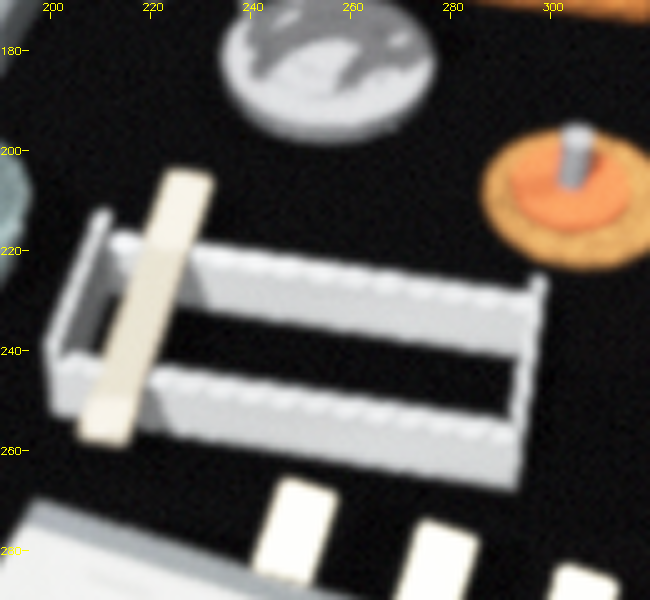

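Request:
arm_command(moves=[[[3.4, -1.4, 0.2], [0, -0.027, 0.018]], [[3.4, -1.5, 0.1], [0, -0.027, 0.018]], [[3.4, -1.5, 0], [0, -0.027, 0.018]], [[3.4, -1.6, 0], [0, -0.027, 0.018]], [[3.4, -1.6, 0], [0, -0.027, 0.018]]], fingers=-0.25)

```text
clock: 13.27
tcp_pos: [592.3, 159.9, 141.5]
ee_rot: [[0.074, 0.997, 0.012], [0.979, -0.07, -0.19], [-0.188, 0.026, -0.982]]
force: [0.6, 0.5, 0.3]
grip_width: 53.5
```

Request:
arm_command(moves=[[[3.3, -1.7, -0.1], [0.01, -0.027, 0.018]], [[3.3, -1.7, -0.1], [0.01, -0.027, 0.018]], [[2.5, -1.5, -0.2], [0, -0.027, 0.018]], [[0, 0, 0], [0, 0, 0]], [[0, 0, 0], [0, 0, 0]]])

```text
clock: 13.68
tcp_pos: [543.6, 269.4, 127.1]
ee_rot: [[0.118, 0.993, -0.015], [0.957, -0.118, -0.264], [-0.264, 0.017, -0.964]]
force: [0.2, -1.2, 0.2]
grip_width: 53.4
```

```bash
python3 - <<'E'
from h import *
plan(tcp(stickend(33)-20*U+[-2,0,30],Rgrab()),Rgrab())
E
```

```text
t13.68 at [543.6 269.4 127.1] shift tool cm [ 0.51 -0.72  2.28] rot [ 0.012  0.006 -0.019] n 1 F [ 0.2 -1.2  0.2] w53.4
  row 0 [0.51, -0.72, 2.28] [0.012, 0.006, -0.019]
```

Request:
arm_command(moves=[[[0.5, -0.5, 1], [0.012, 0.006, -0.019]], [[0.4, -0.2, 1.2], [0, 0, 0]], [[0.3, 0, 1.2], [0, 0, 0]], [[0.2, 0, 0.9], [0, 0, 0]], [[0, 0, 0], [0, 0, 0]]])

```text
clock: 14.1
tcp_pos: [538.1, 268.9, 78.3]
ee_rot: [[0.102, 0.994, -0.028], [0.961, -0.105, -0.256], [-0.257, -0.001, -0.966]]
force: [-0.8, -0.4, 0.1]
grip_width: 53.5
```

```bash
python3 - <<'E'
from h import *
r=snap('10',('side',));crop(r['side'],210,210,310,300,'e14.png')
plan(tcp(stickend(33)-20*U+[-2,0,0],Rgrab()),Rgrab())
E
```

```text
t14.15 at [538.5 268.7  79. ] shift tool cm [ 0.16 -0.18  0.52] rot [-0.002 -0.001 -0.003] n 1 F [-0.3 -0.8 -1.1] w53.6
  row 0 [0.16, -0.18, 0.52] [-0.002, -0.001, -0.003]
```

View pics/e14.png

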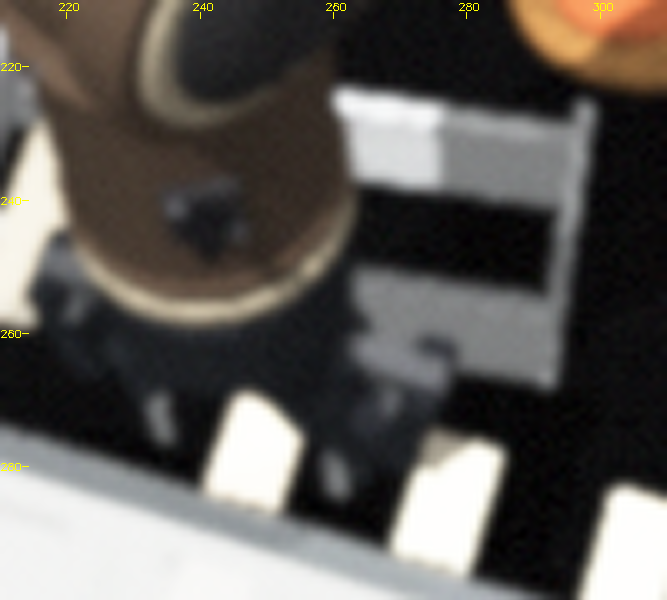

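Request:
arm_command(moves=[[[0.2, 0, 0.5], [0, 0, 0]], [[0, 0, 0], [0, 0, 0]], [[0, 0, 0], [0, 0, 0]]])

```text
clock: 14.4
tcp_pos: [539.6, 267.5, 73.1]
ee_rot: [[0.105, 0.994, -0.029], [0.96, -0.109, -0.256], [-0.258, -0.001, -0.966]]
force: [1.0, 0.7, 0.4]
grip_width: 53.2
```

Request:
arm_command(moves=[[[0, 0, 0], [0, 0, 0]], [[0, 0, 0], [0, 0, 0]], [[0, 0, 0], [0, 0, 0]], [[0, 0, 0], [0, 0, 0]], [[0, 0, 0], [0, 0, 0]]], fingers=1)

```text
clock: 14.82
tcp_pos: [540.3, 267.8, 74.5]
ee_rot: [[0.106, 0.994, -0.027], [0.961, -0.109, -0.256], [-0.257, 0.001, -0.966]]
force: [-0.3, -1.1, -0.2]
grip_width: 22.7
```

Request:
arm_command(moves=[[[-1.0, 0, -0.25], [0, 0, 0]], [[-1.5, 0, -0.4], [0, 0, 0]], [[-1.5, 0, -0.4], [0, 0, 0]], [[-1.5, 0, -0.4], [0, 0, 0]], [[-1.5, 0, -0.4], [0, 0, 0]]])

```text
clock: 15.23
tcp_pos: [531.5, 202.1, 112.0]
ee_rot: [[0.101, 0.994, -0.028], [0.961, -0.105, -0.255], [-0.257, -0.001, -0.966]]
force: [0.6, 1.3, -0.3]
grip_width: 22.8
```

```bash
python3 - <<'E'
from h import *
p0=np.array([538,270,74.])
s=sense();d=np.array(s['tcp_pos'])-p0;a=d@U;print('along',a,'off',(d-a*U).round(1),s['force'])
plan(p0+U*160,Rgrab())
E
```

```text
along 78.08896671330521 off [ 0.4 -0.6 -1. ] [ 0.61701364  1.3188417  -0.32497436]
t15.23 at [531.5 202.1 112. ] shift tool cm [-7.88 -0.04 -2.25] rot [-0.002 -0.002 -0.002] n 3 F [ 0.6  1.3 -0.3] w22.8
  row 0 [-2.63, -0.01, -0.75] [-0.001, -0.001, -0.001]
  row 1 [-2.63, -0.01, -0.75] [-0.001, -0.001, -0.001]
  row 2 [-2.63, -0.02, -0.75] [-0.001, -0.001, -0.001]
```

Request:
arm_command(moves=[[[-1.6, 0.05, -0.45], [0, 0, 0]], [[-1.6, 0.05, -0.45], [0, 0, 0]], [[-1.6, 0, -0.45], [0, 0, 0]], [[-1.6, 0, -0.43], [0, 0, 0]], [[-0.8, 0, -0.3], [0, 0, 0]]])

```text
clock: 15.65
tcp_pos: [525.1, 125.1, 157.9]
ee_rot: [[0.11, 0.994, -0.026], [0.96, -0.113, -0.258], [-0.259, 0.004, -0.966]]
force: [1.0, -0.5, 0.1]
grip_width: 23.0
```

```bash
python3 - <<'E'
from h import *
plan(tcp(restG(28,77,90),Rplace()),Rplace())
E
```

```text
t15.65 at [525.1 125.1 157.9] shift tool cm [-5.06  8.85 10.32] rot [ 0.004  0.523 -0.167] n 5 F [ 1.  -0.5  0.1] w23.0
  row 0 [-1.01, 1.77, 2.06] [0.001, 0.105, -0.033]
  row 1 [-1.28, 1.73, 1.94] [0.001, 0.105, -0.033]
  row 2 [-1.53, 1.69, 1.79] [0.001, 0.105, -0.033]
  row 3 [-1.77, 1.63, 1.62] [0.001, 0.105, -0.033]
  row 4 [-1.98, 1.57, 1.42] [0.001, 0.105, -0.033]
```

Request:
arm_command(moves=[[[-1.0, 1.8, 1.5], [0, 0.105, -0.033]], [[-1.3, 1.7, 1.5], [0, 0.105, -0.033]], [[-1.5, 1.7, 1.5], [0, 0.1, -0.033]], [[-1.7, 1.5, 1.5], [0, 0.1, -0.033]], [[-2.0, 1.1, 1.4], [0, 0.1, -0.033]]])

```text
clock: 16.07
tcp_pos: [605.3, 52.1, 97.7]
ee_rot: [[-0.082, 0.997, 0.012], [0.962, 0.076, 0.264], [0.262, 0.033, -0.965]]
force: [1.0, 0.4, -0.9]
grip_width: 22.6
```

Request:
arm_command(moves=[[[0, 0, 0], [0, 0, 0]], [[0, 0, 0], [0, 0, 0]]])

```text
clock: 16.23
tcp_pos: [606.3, 33.1, 91.2]
ee_rot: [[-0.06, 0.998, 0.012], [0.962, 0.055, 0.266], [0.265, 0.028, -0.964]]
force: [0.1, 1.8, -0.1]
grip_width: 22.7
```

```bash
python3 - <<'E'
from h import *
r=snap('11',('side',));crop(r['side'],190,170,320,290,'e15.png')
plan(tcp(restG(28,77,60),Rplace()),Rplace())
E
```

```text
t16.28 at [606.   30.5  90.1] shift tool cm [-0.35 -0.19  4.92] rot [ 0.025 -0.003  0.007] n 2 F [-0.1 -3.3 -1.1] w23.1
  row 0 [-0.18, -0.1, 2.46] [0.013, -0.002, 0.004]
  row 1 [-0.17, -0.07, 2.46] [0.013, -0.002, 0.004]
```

View pics/e15.png

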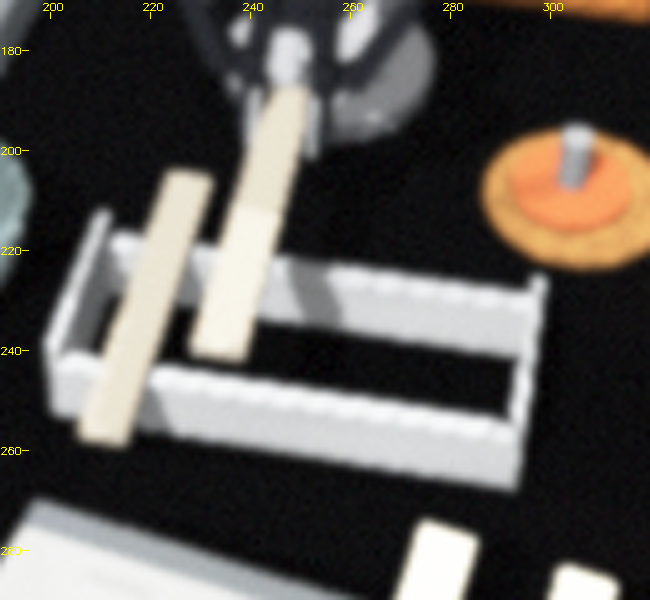

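Request:
arm_command(moves=[[[-0.2, -0.1, 1.8], [0.013, 0, 0.004]], [[-0.2, -0.1, 1.8], [0.013, 0, 0.004]], [[-0.2, 0, 1.5], [0, 0, 0]], [[0, 0, 0], [0, 0, 0]], [[0, 0, 0], [0, 0, 0]]])

```text
clock: 16.7
tcp_pos: [603.6, 40.3, 39.9]
ee_rot: [[-0.055, 0.998, -0.014], [0.965, 0.057, 0.256], [0.257, 0.0, -0.966]]
force: [0.4, -0.1, 0.2]
grip_width: 23.1
```

```bash
python3 - <<'E'
from h import *
plan(tcp(restG(28,77,44),Rplace()),Rplace())
E
```

```text
t16.70 at [603.6  40.3  39.9] shift tool cm [-0.41  0.11  1.37] rot [-0.001  0.002  0.004] n 1 F [ 0.4 -0.1  0.2] w23.1
  row 0 [-0.41, 0.11, 1.37] [-0.001, 0.002, 0.004]
```

Request:
arm_command(moves=[[[-0.2, 0.1, 0.6], [0, 0, 0.004]], [[-0.2, 0, 0.6], [0, 0, 0]], [[-0.1, 0, 0.5], [0, 0, 0]], [[0, 0, 0.2], [0, 0, 0]]])

```text
clock: 17.03
tcp_pos: [605.8, 43.9, 22.0]
ee_rot: [[-0.057, 0.998, -0.012], [0.965, 0.058, 0.255], [0.255, 0.003, -0.967]]
force: [-1.4, -3.7, 7.1]
grip_width: 22.6
```

```bash
python3 - <<'E'
from h import *
plan(tcp(restG(28,77,44),Rplace()),Rplace())
E
```

```text
t17.03 at [605.8  43.9  22. ] shift tool cm [-0.29 -0.12 -0.45] rot [0.002 0.003 0.007] n 1 F [-1.4 -3.7  7.1] w22.6
  row 0 [-0.29, -0.12, -0.45] [0.002, 0.003, 0.007]
```

Request:
arm_command(moves=[[[0, 0, 0], [0, 0, 0]], [[0, 0, 0], [0, 0, 0]], [[0, 0, 0], [0, 0, 0]]], fingers=-0.05)

```text
clock: 17.28
tcp_pos: [606.1, 44.3, 22.3]
ee_rot: [[-0.058, 0.998, -0.011], [0.965, 0.058, 0.255], [0.256, 0.004, -0.967]]
force: [0.2, -0.2, 0.2]
grip_width: 44.9
```

Request:
arm_command(moves=[[[-0.3, 0, -1.5], [0, 0, 0]], [[-0.5, 0, -3], [0, 0, 0]], [[-0.5, 0, -3], [0, -0.1, 0]], [[0, 0, -3], [0, -0.1, 0]], [[0, 0, -3], [0, -0.1, 0]]])

```text
clock: 17.7
tcp_pos: [604.3, -6.8, 147.9]
ee_rot: [[-0.04, 0.999, -0.008], [0.998, 0.04, -0.048], [-0.048, -0.009, -0.999]]
force: [0.6, 0.1, 0.5]
grip_width: 45.2
```

```bash
python3 - <<'E'
from h import *
r=snap('12');crop(r['side'],190,170,320,290,'e16.png');
plan(tcp(stickend(-33)-20*U+[-2,0,40],Rgrab()),Rgrab())
E
```

```text
t17.80 at [607.4   1.5 153. ] shift tool cm [ 28.24 -12.21   2.65] rot [ 0.024 -0.216  0.153] n 8 F [-0.2  1.2  0. ] w44.7
  row 0 [3.53, -1.53, 0.33] [0.003, -0.027, 0.019]
  row 1 [3.51, -1.59, 0.24] [0.003, -0.027, 0.019]
  row 2 [3.48, -1.66, 0.15] [0.003, -0.027, 0.019]
  row 3 [3.45, -1.72, 0.06] [0.003, -0.027, 0.019]
  row 4 [3.42, -1.79, -0.02] [0.003, -0.027, 0.019]
  row 5 [3.38, -1.86, -0.11] [0.003, -0.027, 0.019]
  row 6 [3.34, -1.92, -0.2] [0.003, -0.027, 0.019]
  row 7 [3.3, -1.98, -0.28] [0.003, -0.027, 0.019]
```

View pics/e16.png

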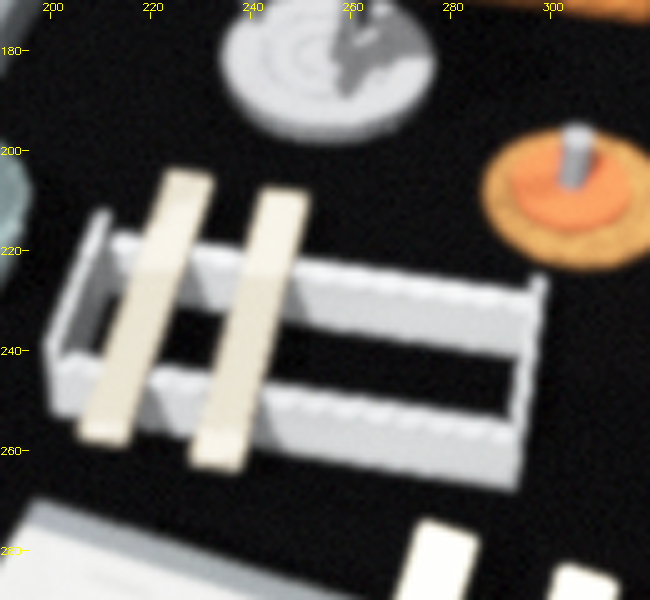

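Two sticks lie across the rails (x≈205–245 px); on to the third.

Request:
arm_command(moves=[[[3.5, -1.5, 0.2], [0, -0.027, 0.019]], [[3.5, -1.6, 0.1], [0, -0.027, 0.019]], [[3.4, -1.7, 0], [0, -0.027, 0.019]], [[3.4, -1.7, 0], [0, -0.027, 0.019]], [[3.4, -1.8, 0], [0, -0.027, 0.019]]], fingers=-0.25)

```text
clock: 18.22
tcp_pos: [527.8, 164.4, 135.1]
ee_rot: [[0.072, 0.997, 0.012], [0.98, -0.068, -0.187], [-0.186, 0.025, -0.982]]
force: [-0.5, 0.8, -0.1]
grip_width: 53.2
```

Request:
arm_command(moves=[[[3.3, -1.9, -0.1], [0.01, -0.027, 0.019]], [[3.3, -1.9, -0.1], [0.01, -0.027, 0.019]], [[2.6, -1.9, -0.2], [0, -0.027, 0.018]], [[0, 0, 0], [0, 0, 0]], [[0, 0, 0], [0, 0, 0]]])

```text
clock: 18.63
tcp_pos: [469.6, 274.8, 116.5]
ee_rot: [[0.117, 0.993, -0.017], [0.958, -0.117, -0.262], [-0.262, 0.014, -0.965]]
force: [0.1, -0.8, 0.7]
grip_width: 53.3
```

```bash
python3 - <<'E'
from h import *
plan(tcp(stickend(-33)-20*U+[-2,0,0],Rgrab()),Rgrab())
E
```

```text
t18.63 at [469.6 274.8 116.5] shift tool cm [1.24 0.07 4.11] rot [ 0.01   0.004 -0.018] n 2 F [ 0.1 -0.8  0.7] w53.3
  row 0 [0.62, 0.03, 2.05] [0.005, 0.002, -0.009]
  row 1 [0.62, 0.05, 2.06] [0.005, 0.002, -0.009]
```

Request:
arm_command(moves=[[[0.4, 0, 1.2], [0.01, 0.004, -0.018]], [[0.4, 0, 1.2], [0, 0, 0]], [[0.4, 0.1, 1.2], [0, 0, 0]], [[0.2, 0, 0.6], [0, 0, 0]], [[0, 0, 0], [0, 0, 0]]])

```text
clock: 19.05
tcp_pos: [472.6, 273.5, 67.0]
ee_rot: [[0.101, 0.994, -0.029], [0.961, -0.105, -0.257], [-0.258, -0.002, -0.966]]
force: [-0.7, -0.1, -0.6]
grip_width: 53.3
```

```bash
python3 - <<'E'
from h import *
r=snap('13',('side',));crop(r['side'],230,210,330,310,'e17.png')
plan(tcp(stickend(-33)-20*U+[-2,0,0],Rgrab()),Rgrab())
E
```

```text
t19.10 at [472.8 273.2  67.4] shift tool cm [ 0.08 -0.21 -0.67] rot [-0.003 -0.    -0.002] n 1 F [ 0.  -1.7  0.1] w53.5
  row 0 [0.08, -0.21, -0.67] [-0.003, -0.0, -0.002]
```

View pics/e17.png

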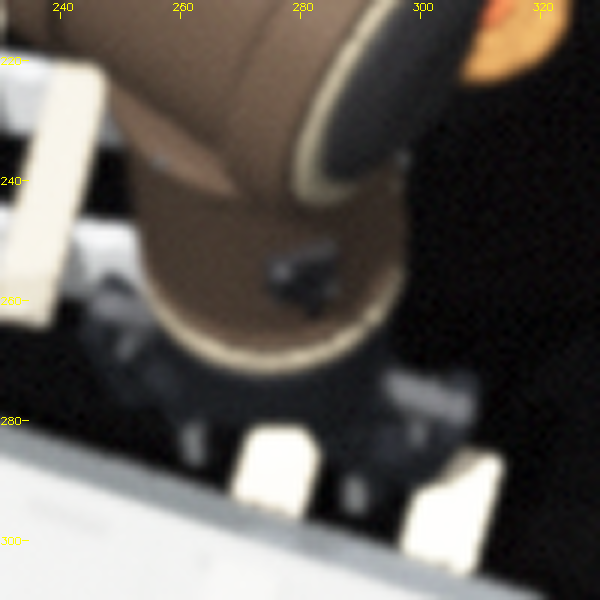

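Request:
arm_command(moves=[[[0.1, -0.2, -0.6], [0, 0, 0]], [[0, 0, 0], [0, 0, 0]], [[0, 0, 0], [0, 0, 0]]])

```text
clock: 19.35
tcp_pos: [471.8, 274.6, 73.6]
ee_rot: [[0.104, 0.994, -0.03], [0.96, -0.109, -0.257], [-0.259, -0.002, -0.966]]
force: [0.2, -0.3, 0.4]
grip_width: 53.1
```

Request:
arm_command(moves=[[[0, 0, 0], [0, 0, 0]], [[0, 0, 0], [0, 0, 0]], [[0, 0, 0], [0, 0, 0]], [[0, 0, 0], [0, 0, 0]], [[0, 0, 0], [0, 0, 0]]], fingers=1)

```text
clock: 19.77
tcp_pos: [472.6, 275.3, 75.6]
ee_rot: [[0.105, 0.994, -0.027], [0.961, -0.108, -0.256], [-0.257, 0.001, -0.966]]
force: [0.1, 0.2, -1.1]
grip_width: 23.0
```

Request:
arm_command(moves=[[[-1.0, 0, -0.25], [0, 0, 0]], [[-1.5, 0, -0.4], [0, 0, 0]], [[-1.5, 0, -0.4], [0, 0, 0]], [[-1.5, 0, -0.4], [0, 0, 0]], [[-1.5, 0, -0.4], [0, 0, 0]]])

```text
clock: 20.18
tcp_pos: [463.9, 209.6, 112.9]
ee_rot: [[0.101, 0.995, -0.029], [0.961, -0.105, -0.255], [-0.257, -0.002, -0.966]]
force: [0.0, 0.3, 0.4]
grip_width: 22.6
```

```bash
python3 - <<'E'
from h import *
p0=np.array([472,275.5,74.])
s=sense();d=np.array(s['tcp_pos'])-p0;a=d@U;print('along',a,'off',(d-a*U).round(1),s['force'])
plan(p0+U*160,Rgrab())
E
```

```text
along 76.96104593549262 off [-1.3  0.4  0.5] [0.02905818 0.2902078  0.38917883]
t20.18 at [463.9 209.6 112.9] shift tool cm [-8.03  0.14 -2.12] rot [-0.002 -0.002 -0.001] n 3 F [0.  0.3 0.4] w22.6
  row 0 [-2.68, 0.05, -0.71] [-0.001, -0.001, -0.0]
  row 1 [-2.68, 0.04, -0.7] [-0.001, -0.001, -0.0]
  row 2 [-2.68, 0.04, -0.7] [-0.001, -0.001, -0.0]
```

Request:
arm_command(moves=[[[-1.6, 0.1, -0.43], [0, 0, 0]], [[-1.6, 0.05, -0.43], [0, 0, 0]], [[-1.6, 0, -0.43], [0, 0, 0]], [[-1.6, 0, -0.43], [0, 0, 0]], [[-0.8, 0, -0.3], [0, 0, 0]]])

```text
clock: 20.6
tcp_pos: [457.1, 132.4, 157.6]
ee_rot: [[0.109, 0.994, -0.027], [0.959, -0.112, -0.259], [-0.26, 0.002, -0.966]]
force: [1.4, -0.0, -1.9]
grip_width: 23.3
```

```bash
python3 - <<'E'
from h import *
plan(tcp(restG(-28,76,90),Rplace()),Rplace())
E
```

```text
t20.60 at [457.1 132.4 157.6] shift tool cm [-5.83 10.15 10.49] rot [ 0.002  0.524 -0.167] n 5 F [ 1.4 -0.  -1.9] w23.3
  row 0 [-1.17, 2.03, 2.1] [0.0, 0.105, -0.033]
  row 1 [-1.45, 1.99, 1.96] [0.0, 0.105, -0.033]
  row 2 [-1.71, 1.94, 1.79] [0.0, 0.105, -0.033]
  row 3 [-1.95, 1.88, 1.6] [0.0, 0.105, -0.033]
  row 4 [-2.17, 1.81, 1.39] [0.0, 0.105, -0.033]
```

Request:
arm_command(moves=[[[-1.1, 2.0, 1.5], [0, 0.105, -0.033]], [[-1.4, 2.0, 1.5], [0, 0.105, -0.033]], [[-1.6, 1.9, 1.5], [0, 0.1, -0.033]], [[-1.7, 1.8, 1.5], [0, 0.1, -0.033]], [[-1.8, 1.4, 1.4], [0, 0.1, -0.033]]])

```text
clock: 21.02
tcp_pos: [548.2, 55.7, 97.1]
ee_rot: [[-0.08, 0.997, 0.009], [0.964, 0.075, 0.256], [0.254, 0.029, -0.967]]
force: [-0.3, 0.7, -1.5]
grip_width: 22.6
```

Request:
arm_command(moves=[[[0, 0, 0], [0, 0, 0]], [[0, 0, 0], [0, 0, 0]]])

```text
clock: 21.18
tcp_pos: [549.4, 38.4, 91.4]
ee_rot: [[-0.058, 0.998, 0.01], [0.964, 0.054, 0.259], [0.258, 0.024, -0.966]]
force: [-0.1, 2.2, -0.6]
grip_width: 23.2
```

```bash
python3 - <<'E'
from h import *
r=snap('14',('side',));crop(r['side'],190,170,320,290,'e18.png')
plan(tcp(restG(-28,76,60),Rplace()),Rplace())
E
```

```text
t21.23 at [549.1  36.4  90.6] shift tool cm [-1.1  -0.14  4.77] rot [0.022 0.003 0.006] n 2 F [ 0.  -2.2 -1.9] w22.3
  row 0 [-0.55, -0.07, 2.39] [0.011, 0.002, 0.003]
  row 1 [-0.55, -0.04, 2.38] [0.011, 0.002, 0.003]
```

View pics/e18.png

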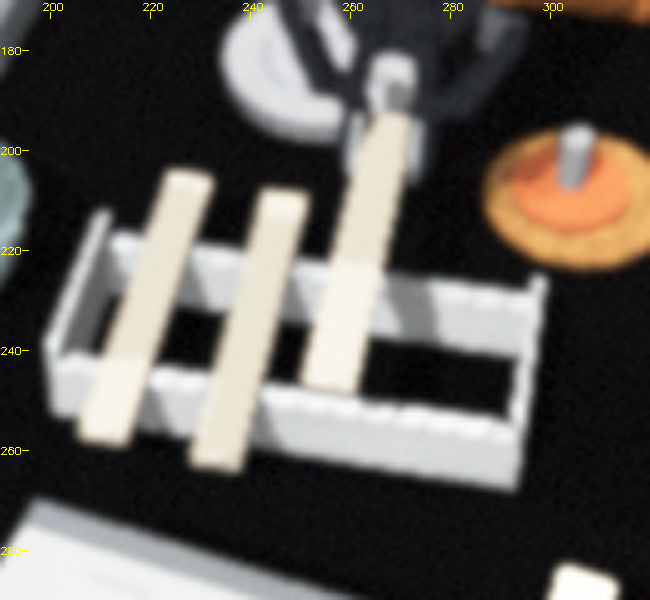

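Request:
arm_command(moves=[[[-0.6, -0.1, 1.7], [0.011, 0, 0.003]], [[-0.5, 0, 1.7], [0.011, 0, 0.003]], [[-0.3, 0, 1.5], [0, 0, 0]], [[0, 0, 0], [0, 0, 0]], [[0, 0, 0], [0, 0, 0]]])

```text
clock: 21.65
tcp_pos: [548.0, 36.3, 42.1]
ee_rot: [[-0.055, 0.998, -0.011], [0.967, 0.056, 0.249], [0.249, 0.003, -0.968]]
force: [-0.2, 0.3, -0.4]
grip_width: 23.1
```

```bash
python3 - <<'E'
from h import *
plan(tcp(restG(-28,76,44),Rplace()),Rplace())
E
```

```text
t21.65 at [548.   36.3  42.1] shift tool cm [-0.25  0.09  1.63] rot [0.002 0.01  0.005] n 1 F [-0.2  0.3 -0.4] w23.1
  row 0 [-0.25, 0.09, 1.63] [0.002, 0.01, 0.005]
```

Request:
arm_command(moves=[[[-0.2, 0.1, 0.7], [0, 0.01, 0.004]], [[-0.2, 0, 0.7], [0, 0, 0]], [[-0.1, 0, 0.5], [0, 0, 0]], [[-0.1, 0, 0.3], [0, 0, 0]]])

```text
clock: 21.98
tcp_pos: [550.7, 38.9, 22.2]
ee_rot: [[-0.057, 0.998, -0.007], [0.965, 0.057, 0.258], [0.258, 0.008, -0.966]]
force: [-3.8, -4.3, 15.5]
grip_width: 22.8
```

```bash
python3 - <<'E'
from h import *
plan(tcp(restG(-28,76,44),Rplace()),Rplace())
E
```

```text
t21.98 at [550.7  38.9  22.2] shift tool cm [ 0.01 -0.19 -0.35] rot [0.007 0.001 0.007] n 1 F [-3.8 -4.3 15.5] w22.8
  row 0 [0.01, -0.19, -0.35] [0.007, 0.001, 0.007]
```

Request:
arm_command(moves=[[[0, 0, -0.1], [0, 0, 0]], [[0, 0, 0], [0, 0, 0]], [[0, 0, 0], [0, 0, 0]]], fingers=-0.05)

```text
clock: 22.23
tcp_pos: [551.0, 38.9, 23.3]
ee_rot: [[-0.058, 0.998, -0.006], [0.964, 0.057, 0.258], [0.258, 0.009, -0.966]]
force: [0.2, -0.1, -0.5]
grip_width: 45.0
```

Request:
arm_command(moves=[[[-0.3, 0, -1.5], [0, 0, 0]], [[-0.5, 0, -3], [0, 0, 0]], [[-0.5, 0, -3], [0, -0.1, 0]], [[0, 0, -3], [0, -0.1, 0]], [[0, 0, -3], [0, -0.1, 0]]])

```text
clock: 22.65
tcp_pos: [548.6, -11.7, 149.5]
ee_rot: [[-0.038, 0.999, -0.002], [0.998, 0.038, -0.045], [-0.045, -0.004, -0.999]]
force: [0.4, 1.0, -1.1]
grip_width: 44.9
```

```bash
python3 - <<'E'
from h import *
r=snap('15');crop(r['side'],190,170,320,290,'e19.png');
plan(tcp(stickend(-99)-20*U+[0,0,40],Rgrab()),Rgrab())
E
```

```text
t22.75 at [551.7  -4.3 153.9] shift tool cm [ 29.51 -13.02   2.7 ] rot [ 0.029 -0.219  0.15 ] n 9 F [1.2 1.2 0.3] w44.8
  row 0 [3.28, -1.45, 0.3] [0.003, -0.024, 0.017]
  row 1 [3.26, -1.5, 0.22] [0.003, -0.024, 0.017]
  row 2 [3.24, -1.55, 0.15] [0.003, -0.024, 0.017]
  row 3 [3.22, -1.61, 0.08] [0.003, -0.024, 0.017]
  row 4 [3.19, -1.66, 0.0] [0.003, -0.024, 0.017]
  row 5 [3.16, -1.71, -0.07] [0.003, -0.024, 0.017]
  row 6 [3.13, -1.77, -0.14] [0.003, -0.024, 0.017]
  row 7 [3.1, -1.82, -0.21] [0.003, -0.024, 0.017]
  row 8 [3.06, -1.87, -0.28] [0.003, -0.024, 0.017]
```

View pics/e19.png

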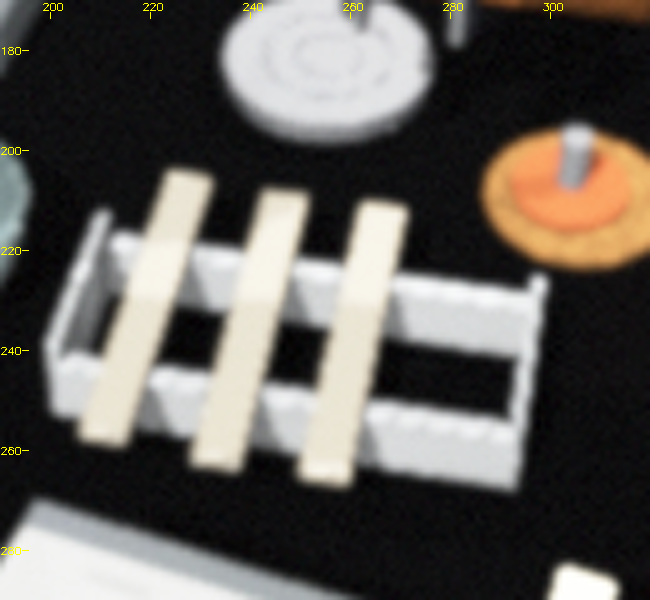

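Request:
arm_command(moves=[[[3.3, -1.5, 0.1], [0, -0.025, 0.017]], [[3.3, -1.5, 0.1], [0, -0.025, 0.017]], [[3.3, -1.6, 0], [0, -0.025, 0.017]], [[3.3, -1.6, 0], [0, -0.025, 0.017]], [[3.2, -1.7, 0], [0, -0.025, 0.017]]], fingers=-0.25)

```text
clock: 23.17
tcp_pos: [475.0, 153.2, 138.4]
ee_rot: [[0.061, 0.998, 0.018], [0.983, -0.057, -0.173], [-0.172, 0.028, -0.985]]
force: [0.6, 0.4, -0.1]
grip_width: 53.2
```

Request:
arm_command(moves=[[[3.2, -1.8, 0], [0.01, -0.025, 0.017]], [[3.2, -1.8, 0], [0.01, -0.025, 0.017]], [[3.1, -1.9, -0.2], [0, -0.025, 0.017]], [[1.5, -0.9, -0.2], [0, -0.025, 0]], [[0, 0, 0], [0, 0, 0]]])

```text
clock: 23.58
tcp_pos: [411.6, 279.8, 116.6]
ee_rot: [[0.105, 0.994, -0.012], [0.958, -0.104, -0.268], [-0.268, 0.017, -0.963]]
force: [-0.7, -0.3, 1.0]
grip_width: 52.8
```

```bash
python3 - <<'E'
from h import *
plan(tcp(stickend(-99)-20*U+[0,0,0],Rgrab()),Rgrab())
E
```

```text
t23.58 at [411.6 279.8 116.6] shift tool cm [ 1.38 -0.52  4.07] rot [ 0.016  0.01  -0.006] n 2 F [-0.7 -0.3  1. ] w52.8
  row 0 [0.69, -0.26, 2.03] [0.008, 0.005, -0.003]
  row 1 [0.68, -0.24, 2.04] [0.008, 0.005, -0.003]
```

Request:
arm_command(moves=[[[0.4, -0.3, 1.1], [0.016, 0.01, -0.006]], [[0.4, -0.2, 1.1], [0, 0, 0]], [[0.4, 0, 1.1], [0, 0, 0]], [[0.2, 0, 0.5], [0, 0, 0]], [[0, 0, 0], [0, 0, 0]]])

```text
clock: 24.0
tcp_pos: [407.1, 281.1, 70.7]
ee_rot: [[0.1, 0.995, -0.031], [0.961, -0.105, -0.256], [-0.258, -0.004, -0.966]]
force: [0.1, 0.3, -0.2]
grip_width: 53.0
```

```bash
python3 - <<'E'
from h import *
r=snap('16',('side',));crop(r['side'],260,210,360,320,'e20.png')
plan(tcp(stickend(-99)-20*U+[0,0,0],Rgrab()),Rgrab())
E
```

```text
t24.05 at [407.3 280.8  71.1] shift tool cm [ 0.11 -0.01 -0.29] rot [-0.005 -0.    -0.001] n 1 F [-0.9 -0.3  0.4] w53.2
  row 0 [0.11, -0.01, -0.29] [-0.005, -0.0, -0.001]
```

View pics/e20.png

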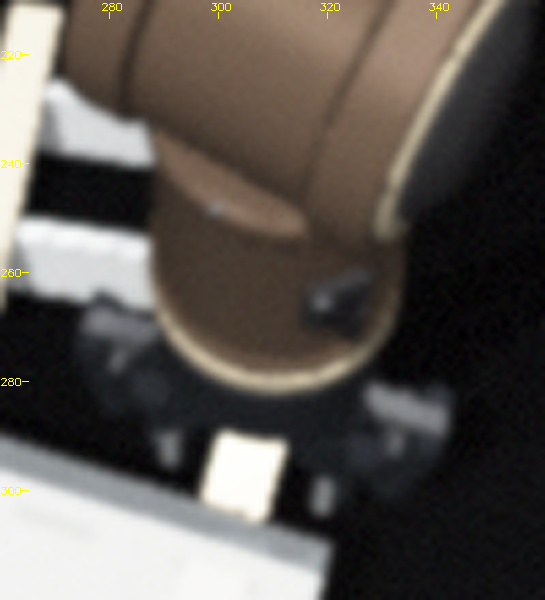

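Request:
arm_command(moves=[[[0.1, 0, -0.3], [0, 0, 0]], [[0, 0, 0], [0, 0, 0]], [[0, 0, 0], [0, 0, 0]]], fingers=1)

```text
clock: 24.3
tcp_pos: [408.8, 280.8, 74.3]
ee_rot: [[0.104, 0.994, -0.032], [0.96, -0.109, -0.257], [-0.259, -0.004, -0.966]]
force: [0.2, 0.2, 0.2]
grip_width: 23.0
```

Request:
arm_command(moves=[[[0, 0, 0], [0, 0, 0]], [[0, 0, 0], [0, 0, 0]], [[0, 0, 0], [0, 0, 0]], [[0, 0, 0], [0, 0, 0]]])

```text
clock: 24.63
tcp_pos: [409.7, 281.0, 75.6]
ee_rot: [[0.105, 0.994, -0.03], [0.961, -0.109, -0.256], [-0.258, -0.002, -0.966]]
force: [0.2, -0.4, -1.4]
grip_width: 22.9
```

Request:
arm_command(moves=[[[-1.0, 0, -0.25], [0, 0, 0]], [[-1.5, 0, -0.4], [0, 0, 0]], [[-1.5, 0, -0.4], [0, 0, 0]], [[-1.5, 0, -0.4], [0, 0, 0]], [[-1.5, 0, -0.4], [0, 0, 0]]])

```text
clock: 25.05
tcp_pos: [400.8, 214.9, 113.0]
ee_rot: [[0.101, 0.994, -0.031], [0.961, -0.105, -0.257], [-0.259, -0.004, -0.966]]
force: [0.3, 0.0, -0.4]
grip_width: 22.5
```

```bash
python3 - <<'E'
from h import *
p0=np.array([407.5,282,74.])
s=sense();d=np.array(s['tcp_pos'])-p0;a=d@U;print('along',a,'off',(d-a*U).round(1),s['force'])
plan(p0+U*160,Rgrab())
E
```

```text
along 77.92395959803065 off [0.2 0.  0.1] [ 0.34545451  0.02656367 -0.42434125]
t25.05 at [400.8 214.9 113. ] shift tool cm [-7.93 -0.02 -2.12] rot [-0.005 -0.    -0.001] n 3 F [ 0.3  0.  -0.4] w22.5
  row 0 [-2.64, -0.01, -0.71] [-0.002, -0.0, -0.0]
  row 1 [-2.64, -0.01, -0.71] [-0.002, -0.0, -0.0]
  row 2 [-2.64, -0.01, -0.71] [-0.002, -0.0, -0.0]
```

Request:
arm_command(moves=[[[-1.6, 0.05, -0.43], [0, 0, 0]], [[-1.6, 0.05, -0.43], [0, 0, 0]], [[-1.6, 0, -0.43], [0, 0, 0]], [[-1.6, 0, -0.43], [0, 0, 0]], [[-0.8, 0, -0.3], [0, 0, 0]]])

```text
clock: 25.47
tcp_pos: [392.7, 139.9, 156.3]
ee_rot: [[0.105, 0.994, -0.031], [0.959, -0.11, -0.26], [-0.262, -0.002, -0.965]]
force: [-0.2, 0.0, -0.2]
grip_width: 22.8
```

```bash
python3 - <<'E'
from h import *
plan(tcp(restG(-84,76,90),Rplace()),Rplace())
E
```

```text
t25.47 at [392.7 139.9 156.3] shift tool cm [-6.79 11.12 10.6 ] rot [-0.002  0.526 -0.164] n 5 F [-0.2  0.  -0.2] w22.8
  row 0 [-1.36, 2.22, 2.12] [-0.0, 0.105, -0.033]
  row 1 [-1.64, 2.17, 1.96] [-0.0, 0.105, -0.033]
  row 2 [-1.91, 2.12, 1.78] [-0.0, 0.105, -0.033]
  row 3 [-2.16, 2.05, 1.56] [-0.0, 0.105, -0.033]
  row 4 [-2.37, 1.97, 1.33] [-0.0, 0.105, -0.033]
```

Request:
arm_command(moves=[[[-1.3, 2.2, 1.5], [0, 0.105, -0.033]], [[-1.6, 2.2, 1.5], [0, 0.105, -0.033]], [[-1.8, 2.1, 1.5], [0, 0.1, -0.033]], [[-1.9, 2.0, 1.5], [0, 0.1, -0.033]], [[-1.9, 1.6, 1.4], [0, 0.1, -0.033]]])

```text
clock: 25.88
tcp_pos: [481.3, 62.1, 100.8]
ee_rot: [[-0.06, 0.998, -0.004], [0.977, 0.059, 0.204], [0.203, 0.008, -0.979]]
force: [1.1, -0.4, -0.7]
grip_width: 22.7
```

Request:
arm_command(moves=[[[0, 0, 0], [0, 0, 0]], [[0, 0, 0], [0, 0, 0]]])

```text
clock: 26.05
tcp_pos: [482.9, 49.2, 97.6]
ee_rot: [[-0.043, 0.999, -0.003], [0.978, 0.043, 0.206], [0.206, 0.006, -0.978]]
force: [-0.1, 0.8, -0.1]
grip_width: 22.7
```

```bash
python3 - <<'E'
from h import *
r=snap('17',('side',));crop(r['side'],190,170,320,290,'e21.png')
plan(tcp(restG(-84,76,60),Rplace()),Rplace())
E
```

```text
t26.10 at [482.7  48.2  97.2] shift tool cm [-2.48  0.93  5.17] rot [ 0.008  0.056 -0.008] n 2 F [ 0.7 -2.1 -1.4] w23.0
  row 0 [-1.24, 0.47, 2.58] [0.004, 0.028, -0.004]
  row 1 [-1.31, 0.47, 2.55] [0.004, 0.028, -0.004]
```

View pics/e21.png

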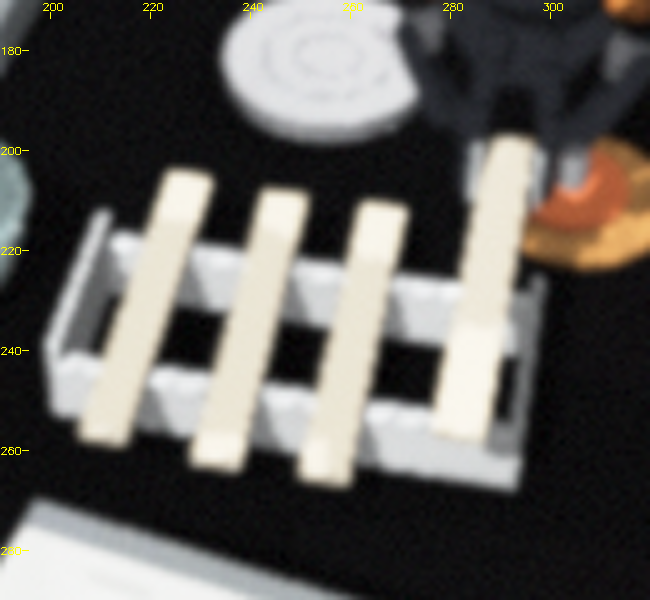

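Request:
arm_command(moves=[[[-1.2, 0.4, 1.6], [0.004, 0.03, -0.004]], [[-1.2, 0.4, 1.6], [0.004, 0.03, -0.004]], [[-0.4, 0.1, 1.2], [0, 0, 0]], [[0, 0, 0], [0, 0, 0]], [[0, 0, 0], [0, 0, 0]]])

```text
clock: 26.52
tcp_pos: [492.1, 35.3, 50.1]
ee_rot: [[-0.059, 0.998, -0.013], [0.964, 0.06, 0.26], [0.26, 0.002, -0.966]]
force: [0.3, 0.0, -0.7]
grip_width: 23.0
```

```bash
python3 - <<'E'
from h import *
plan(tcp(restG(-84,76,44),Rplace()),Rplace()); print(sense()['joint_positions'])
E
```

```text
t26.52 at [492.1  35.3  50.1] shift tool cm [-0.68  0.07  2.35] rot [ 0.    -0.001  0.008] n 1 F [ 0.3  0.  -0.7] w23.0
  row 0 [-0.68, 0.07, 2.35] [0.0, -0.001, 0.008]
[ 0.45179278  0.53136343 -0.55378727  2.04030845  0.01104728  0.64111803
  0.01320508]
```

Request:
arm_command(moves=[[[-0.2, 0, 0.6], [0, 0, 0.008]], [[-0.2, 0, 0.6], [0, 0, 0]], [[-0.2, 0, 0.6], [0, 0, 0]], [[-0.2, 0, 0.5], [0, 0, 0]], [[0, 0, 0.2], [0, 0, 0]]])

```text
clock: 26.93
tcp_pos: [492.9, 38.3, 25.6]
ee_rot: [[-0.059, 0.998, -0.01], [0.965, 0.06, 0.257], [0.257, 0.005, -0.966]]
force: [0.3, -0.4, -0.4]
grip_width: 22.9
```

```bash
python3 - <<'E'
from h import *
plan(tcp(restG(-84,76,44),Rplace()),Rplace())
E
```

```text
t26.93 at [492.9  38.3  25.6] shift tool cm [-0.32 -0.02 -0.08] rot [0.003 0.002 0.008] n 1 F [ 0.3 -0.4 -0.4] w22.9
  row 0 [-0.32, -0.02, -0.08] [0.003, 0.002, 0.008]
```

Request:
arm_command(moves=[[[-0.1, 0, 0.3], [0, 0, 0.008]], [[0, 0, 0.3], [0, 0, 0]], [[0, 0, 0.1], [0, 0, 0]]])

```text
clock: 27.18
tcp_pos: [493.3, 38.5, 19.0]
ee_rot: [[-0.05, 0.999, -0.01], [0.965, 0.051, 0.256], [0.256, 0.003, -0.967]]
force: [-4.5, -3.5, 18.3]
grip_width: 23.1
```

Request:
arm_command(moves=[[[0, 0, -0.2], [0, 0, 0]], [[0, 0, 0], [0, 0, 0]], [[0, 0, 0], [0, 0, 0]]], fingers=-0.05)

```text
clock: 27.43
tcp_pos: [493.9, 37.9, 21.2]
ee_rot: [[-0.049, 0.999, -0.009], [0.965, 0.05, 0.256], [0.256, 0.004, -0.967]]
force: [0.4, -0.2, -0.5]
grip_width: 45.5
```

Request:
arm_command(moves=[[[-0.3, 0, -1.5], [0, 0, 0]], [[-0.5, 0, -3], [0, 0, 0]], [[-0.5, 0, -3], [0, -0.1, 0]], [[0, 0, -3], [0, -0.1, 0]], [[0, 0, -3], [0, -0.1, 0]]])

```text
clock: 27.85
tcp_pos: [491.3, -12.2, 147.1]
ee_rot: [[-0.028, 1.0, -0.008], [0.999, 0.027, -0.046], [-0.046, -0.01, -0.999]]
force: [0.8, 0.7, -2.2]
grip_width: 45.2
```

```bash
python3 - <<'E'
from h import *
plan((478,-394,160),RV)
E
```

```text
t27.85 at [491.3 -12.2 147.1] shift tool cm [-38.14  -2.38   0.48] rot [-0.009  0.046  0.027] n 10 F [ 0.8  0.7 -2.2] w45.2
  row 0 [-3.81, -0.24, 0.05] [-0.001, 0.005, 0.003]
  row 1 [-3.82, -0.23, 0.03] [-0.001, 0.005, 0.003]
  row 2 [-3.82, -0.22, 0.01] [-0.001, 0.005, 0.003]
  row 3 [-3.82, -0.21, -0.01] [-0.001, 0.005, 0.003]
  row 4 [-3.82, -0.2, -0.02] [-0.001, 0.005, 0.003]
  row 5 [-3.82, -0.19, -0.04] [-0.001, 0.005, 0.003]
  row 6 [-3.82, -0.18, -0.06] [-0.001, 0.005, 0.003]
  row 7 [-3.82, -0.16, -0.08] [-0.001, 0.005, 0.003]
  row 8 [-3.82, -0.15, -0.09] [-0.001, 0.005, 0.003]
  row 9 [-3.82, -0.14, -0.11] [-0.001, 0.005, 0.003]
```

Request:
arm_command(moves=[[[-3.8, -0.2, -0.3], [0, 0.01, 0.005]], [[-3.8, -0.2, -0.3], [0, 0.01, 0.005]], [[-3.8, -0.2, -0.3], [0, 0.01, 0.005]], [[-3.8, -0.2, 0], [0, 0.01, 0.005]], [[-1.5, -0.2, 0], [0, 0, 0]]], fingers=-1)

```text
clock: 28.27
tcp_pos: [497.0, -158.9, 172.2]
ee_rot: [[-0.05, 0.999, 0.012], [0.999, 0.05, -0.01], [-0.01, 0.012, -1.0]]
force: [0.8, -0.3, 0.5]
grip_width: 85.3
```

```bash
python3 - <<'E'
from h import *
r=snap('18');crop(r['side'],190,110,340,290,'f1.png');crop(r['top'],200,110,420,275,'f2.png')
plan((478,-394,160),RV)
E
```

```text
t28.37 at [ 496.6 -157.6  171.7] shift tool cm [-23.51  -3.02   1.37] rot [0.011 0.01  0.049] n 6 F [-0.4  1.3 -0.2] w85.0
  row 0 [-3.92, -0.5, 0.23] [0.002, 0.002, 0.008]
  row 1 [-3.92, -0.47, 0.22] [0.002, 0.002, 0.008]
  row 2 [-3.93, -0.44, 0.22] [0.002, 0.002, 0.008]
  row 3 [-3.93, -0.41, 0.21] [0.002, 0.002, 0.008]
  row 4 [-3.93, -0.37, 0.21] [0.002, 0.002, 0.008]
  row 5 [-3.94, -0.34, 0.2] [0.002, 0.002, 0.008]
```

View pics/f1.png

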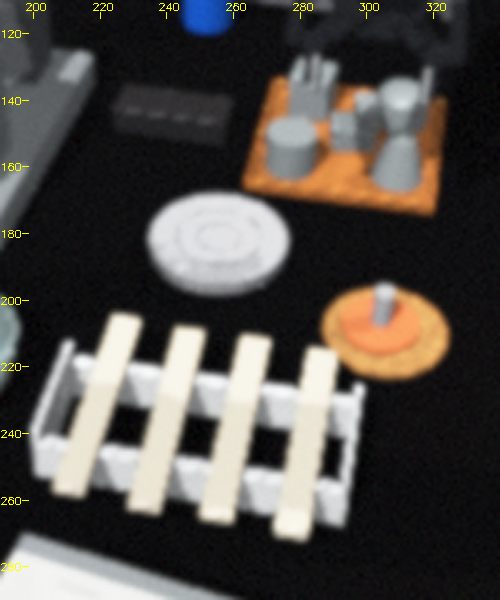

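View pics/f2.png

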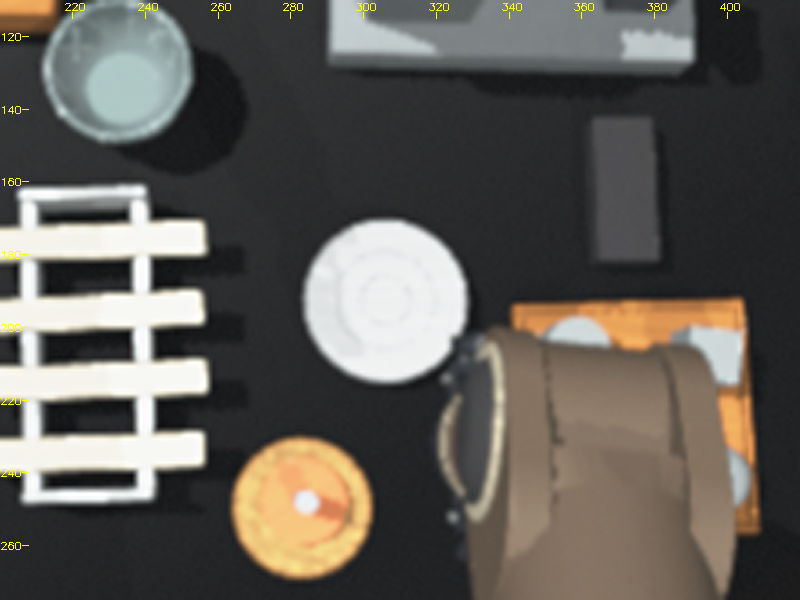

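```bash
python3 - <<'E'
from m import *
t=cv2.imread('pics/top18raw.png')[:,:,::-1];g=t.max(2)
for th in (100,130,160,200):
    c,st,m=blob(g>th,275,160,335,225);cn=max(cv2.findContours(m,0,cv2.CHAIN_APPROX_NONE)[0],key=cv2.contourArea);(cc,r)=cv2.minEnclosingCircle(cn);print(th,c,st,cc,r,onz('top',c,25))
print(onz('top',(306.4,192.5),25),proj('top',(617,-130,25)))
crop(t,275,160,335,225,'g.png')
for uv in ((396.5,241),): print(onz('top',uv,30))
E
```

```text
100 [305.58353808 192.25921376] [ 283  170   46   46 1628] (305.6282043457031, 192.31410217285156) 22.789119720458984 [ 616.42876347 -128.80900413   25.        ]
130 [305.48463508 192.37259923] [ 284  171   44   44 1562] (305.6183776855469, 192.25296020507812) 22.420989990234375 [ 616.08407132 -128.51806801   25.        ]
160 [305.55316373 192.34833659] [ 284  171   44   44 1533] (305.5709533691406, 192.38064575195312) 22.1536808013916 [ 616.16086958 -128.72078189   25.        ]
200 [305.67145791 192.27583847] [ 285  171   43   43 1461] (305.6918029785156, 192.1271514892578) 21.704307556152344 [ 616.38480182 -129.07008299   25.        ]
[ 615.76271357 -131.23520946   25.        ] [305.98639438 192.07647268]
[ 478.15981953 -395.25876052   30.        ]
```

View pics/g.png

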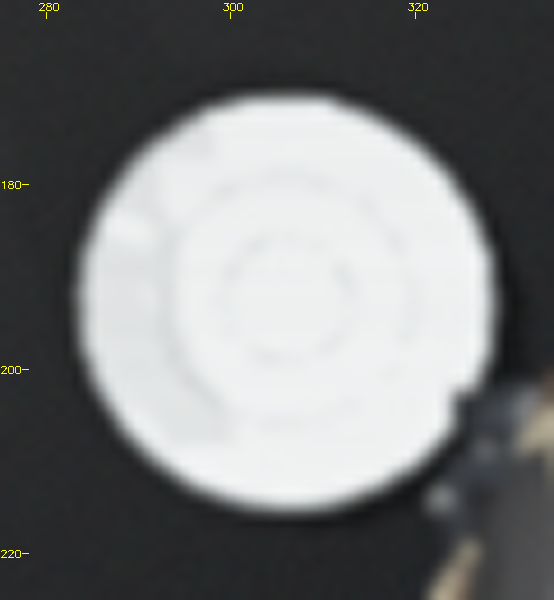

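```bash
python3 - <<'E'
from m import *
t=cv2.imread('pics/top0raw.png')[:,:,::-1];H=cv2.cvtColor(t,cv2.COLOR_RGB2HSV)
for S in (60,80,100):
    c,st,m=blob((H[:,:,1]<S)&(H[:,:,2]>90),383,230,407,254);e=ell(m);print(S,c,st,e,onz('top',e[0],22),onz('top',c,22))
# expected silhouettes for a candidate centre
for P in ((478,-394),(476,-396)):
    pts=[proj('top',(P[0]+28*np.cos(a),P[1]+28*np.sin(a),z)) for z in (5,35) for a in np.linspace(0,6.28,40)]
    pts=np.array(pts);print(P,pts.min(0),pts.max(0),pts.mean(0))
E
```

```text
60 [395.20958084 241.02694611] [384 232  23  19 334] ((395.1228942871094, 241.02786254882812), (18.827468872070312, 22.017980575561523), 102.13809204101562) [ 478.03674258 -394.06678199   22.        ] [ 478.04414357 -394.32401865   22.        ]
80 [394.5606469  240.39892183] [383 230  24  21 371] ((393.8504943847656, 239.88760375976562), (19.266159057617188, 26.854806900024414), 121.19269561767578) [ 481.30054968 -390.35310284   22.        ] [ 479.84442885 -392.4327157    22.        ]
100 [394.44270833 240.375     ] [383 230  24  22 384] ((393.9267272949219, 239.9088897705078), (19.649778366088867, 26.756010055541992), 123.71856689453125) [ 481.24248265 -390.57815792   22.        ] [ 479.90791784 -392.08407668   22.        ]
(478, -394) [383.77974509 231.38282987] [406.22977218 250.75669392] [394.87482325 240.81676296]
(476, -396) [384.45562613 232.08474858] [406.92571979 251.46534298] [395.56063679 241.51282151]
```

Request:
arm_command(moves=[[[-3.9, -0.5, 0], [0, 0, 0.01]], [[-3.9, -0.5, 0], [0, 0, 0.01]], [[-3.9, -0.5, 0], [0, 0, 0.01]], [[-3.9, -0.5, 0.2], [0, 0, 0.01]], [[-3.9, -0.4, 0.2], [0, 0, 0.01]]])

```text
clock: 28.78
tcp_pos: [484.0, -342.1, 168.7]
ee_rot: [[-0.018, 1.0, 0.015], [1.0, 0.018, -0.002], [-0.002, 0.014, -1.0]]
force: [1.9, 0.5, 0.2]
grip_width: 85.3
```

Request:
arm_command(moves=[[[-1.5, -0.2, 0.2], [0, 0, 0]], [[0, 0, 0], [0, 0, 0]], [[0, 0, 0], [0, 0, 0]]])

```text
clock: 29.03
tcp_pos: [479.9, -364.5, 164.5]
ee_rot: [[-0.008, 1.0, 0.013], [1.0, 0.008, -0.003], [-0.003, 0.013, -1.0]]
force: [-0.4, 1.0, 0.0]
grip_width: 85.5
```

```bash
python3 - <<'E'
from h import *
r=snap('19');crop(r['side'],240,80,350,180,'f3.png');crop(r['top'],330,150,430,275,'f4.png')
plan((478,-395,160),RV)
E
```

```text
t29.13 at [ 480.3 -363.1  164.7] shift tool cm [-3.19 -0.27  0.48] rot [0.013 0.003 0.011] n 1 F [-0.1  0.5 -0. ] w85.7
  row 0 [-3.19, -0.27, 0.48] [0.013, 0.003, 0.011]
```

View pics/f3.png

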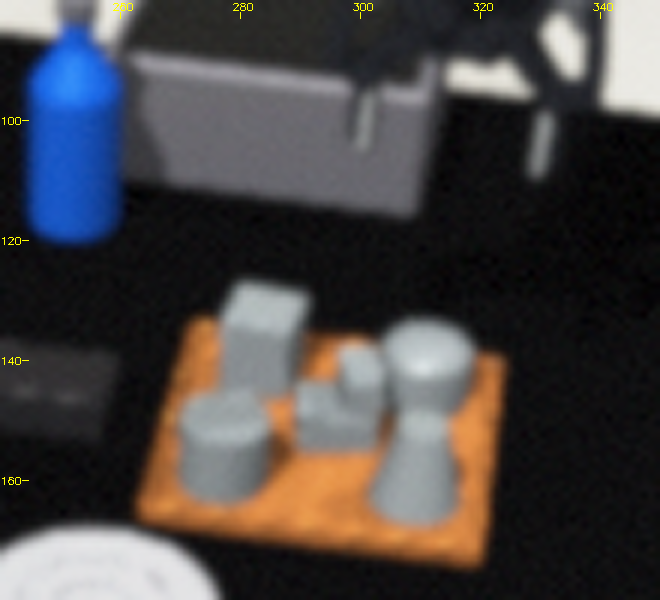

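View pics/f4.png

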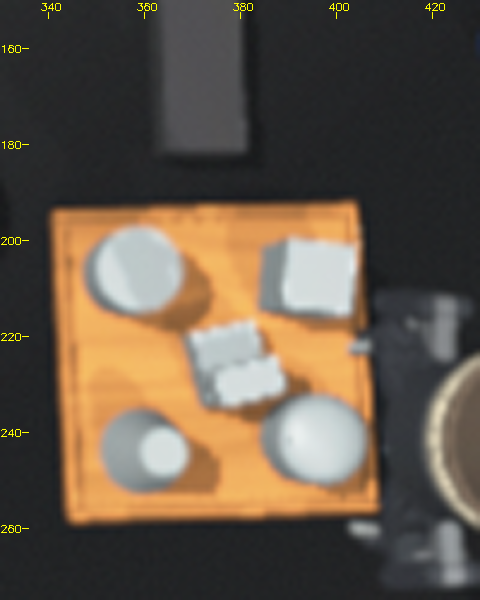

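Request:
arm_command(moves=[[[-1.7, -0.1, 1.0], [0.006, 0, 0.006]], [[-1.5, -0.1, 1.5], [0.006, 0, 0.005]], [[0, 0, 1.5], [0, 0, 0]], [[0, 0, 0], [0, 0, 0]], [[0, 0, 0], [0, 0, 0]]])

```text
clock: 29.55
tcp_pos: [485.1, -384.4, 126.2]
ee_rot: [[-0.015, 1.0, 0.005], [1.0, 0.015, 0.0], [-0.0, 0.005, -1.0]]
force: [0.2, -0.8, 0.8]
grip_width: 85.8
```

```bash
python3 - <<'E'
from h import *
plan((478,-394.5,60),RV)
E
```

```text
t29.55 at [ 485.1 -384.4  126.2] shift tool cm [-0.99 -0.76  6.62] rot [ 0.005 -0.     0.015] n 2 F [ 0.2 -0.8  0.8] w85.8
  row 0 [-0.5, -0.38, 3.31] [0.002, -0.0, 0.007]
  row 1 [-0.5, -0.37, 3.31] [0.002, -0.0, 0.007]
```

Request:
arm_command(moves=[[[-0.7, -0.6, 1.5], [0, 0, 0.015]], [[-0.4, -0.3, 2], [0, 0, 0]], [[0, 0, 2], [0, 0, 0]], [[0, 0, 0.5], [0, 0, 0]], [[0, 0, 0], [0, 0, 0]]])

```text
clock: 29.97
tcp_pos: [482.9, -388.6, 70.9]
ee_rot: [[-0.01, 1.0, 0.012], [1.0, 0.01, -0.001], [-0.001, 0.012, -1.0]]
force: [-0.2, -0.6, -0.3]
grip_width: 85.5
```

```bash
python3 - <<'E'
from h import *
plan((478,-394.5,30),RV)
E
```

```text
t29.97 at [ 482.9 -388.6   70.9] shift tool cm [-0.58 -0.55  4.08] rot [0.012 0.001 0.01 ] n 2 F [-0.2 -0.6 -0.3] w85.5
  row 0 [-0.29, -0.28, 2.04] [0.006, 0.001, 0.005]
  row 1 [-0.29, -0.26, 2.04] [0.006, 0.001, 0.005]
```

Request:
arm_command(moves=[[[-0.9, -0.7, 0], [0.012, 0, 0.01]], [[-0.3, -0.4, 0.5], [0, 0, 0]], [[0, 0, 0], [0, 0, 0]], [[0, 0, 0], [0, 0, 0]]])

```text
clock: 30.3
tcp_pos: [473.8, -401.2, 70.0]
ee_rot: [[-0.002, 1.0, 0.003], [1.0, 0.002, -0.003], [-0.003, 0.003, -1.0]]
force: [0.5, -0.6, 0.2]
grip_width: 85.4
```

```bash
python3 - <<'E'
from h import *
plan((478,-394.5,30),RV)
E
```

```text
t30.30 at [ 473.8 -401.2   70. ] shift tool cm [0.68 0.41 4.  ] rot [0.003 0.003 0.002] n 2 F [ 0.5 -0.6  0.2] w85.4
  row 0 [0.34, 0.2, 2.0] [0.002, 0.002, 0.001]
  row 1 [0.34, 0.21, 2.0] [0.002, 0.002, 0.001]
```

Request:
arm_command(moves=[[[0.6, 0.4, 0.8], [0, 0, 0]], [[0, 0, 1.4], [0, 0, 0]], [[0, 0, 1], [0, 0, 0]], [[0, 0, 0.5], [0, 0, 0]], [[0, 0, 0], [0, 0, 0]]])

```text
clock: 30.72
tcp_pos: [480.2, -394.8, 32.8]
ee_rot: [[-0.001, 1.0, 0.007], [1.0, 0.001, -0.006], [-0.006, 0.007, -1.0]]
force: [0.2, -0.4, -0.2]
grip_width: 85.6
```

```bash
python3 - <<'E'
from h import *
r=snap('20');crop(r['side'],270,90,350,170,'f5.png');crop(r['top'],340,180,440,280,'f6.png')
plan((478,-394.5,5),RV)
E
```

```text
t30.82 at [ 480.6 -395.2   33.8] shift tool cm [ 0.09 -0.28  2.87] rot [0.008 0.006 0.001] n 1 F [ 0.3 -0.2  0.5] w85.4
  row 0 [0.09, -0.28, 2.87] [0.008, 0.006, 0.001]
```

View pics/f5.png

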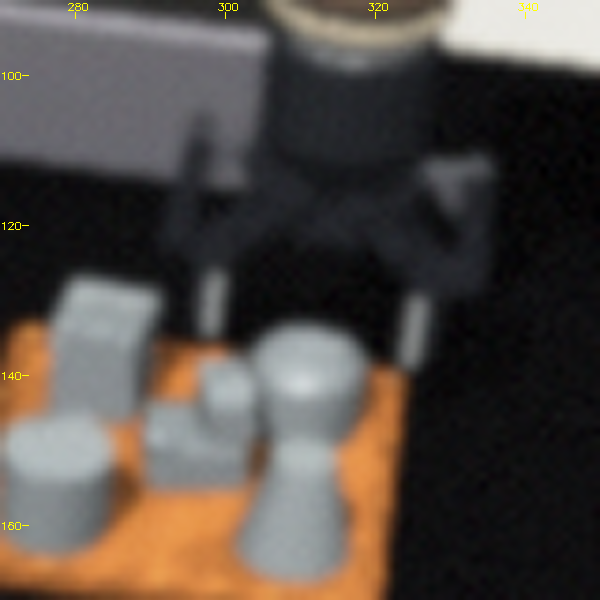

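View pics/f6.png

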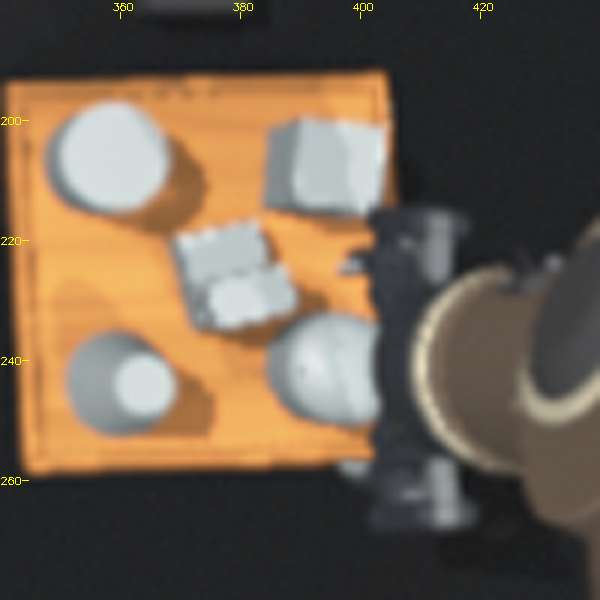

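```bash
python3 - <<'E'
from h import *
for dx in(-44,44): print(proj('top',(480+dx,-395,48)),proj('side',(480+dx,-395,46)))
E
```

```text
[398.94026765 255.84410891] [323.63307658 136.86795996]
[398.342935   225.02877812] [298.80253835 133.27586359]
```

Request:
arm_command(moves=[[[0.1, -0.3, 1.0], [0, 0, 0]], [[0, 0, 0.9], [0, 0, 0]], [[0, 0, 0.6], [0, 0, 0]], [[0, 0, 0], [0, 0, 0]]])

```text
clock: 31.15
tcp_pos: [478.2, -394.9, 7.7]
ee_rot: [[-0.001, 1.0, 0.01], [1.0, 0.001, -0.008], [-0.008, 0.01, -1.0]]
force: [-0.0, 0.4, -0.2]
grip_width: 85.1
```

```bash
python3 - <<'E'
from h import *
plan((478,-394.5,5),RV)
E
```

```text
t31.15 at [ 478.2 -394.9    7.7] shift tool cm [ 0.04 -0.02  0.27] rot [0.01  0.008 0.001] n 1 F [-0.   0.4 -0.2] w85.1
  row 0 [0.04, -0.02, 0.27] [0.01, 0.008, 0.001]
```

Request:
arm_command(moves=[[[0, 0, 0.3], [0.01, 0.008, 0]], [[0, 0, 0], [0, 0, 0]], [[0, 0, 0], [0, 0, 0]]])

```text
clock: 31.4
tcp_pos: [478.0, -394.8, 3.7]
ee_rot: [[-0.001, 1.0, -0.002], [1.0, 0.001, 0.002], [0.002, -0.002, -1.0]]
force: [0.8, 0.5, 0.5]
grip_width: 85.4
```

Request:
arm_command(moves=[[[0, 0, 0], [0, 0, 0]], [[0, 0, 0], [0, 0, 0]], [[0, 0, 0], [0, 0, 0]], [[0, 0, 0], [0, 0, 0]], [[0, 0, 0], [0, 0, 0]]], fingers=1)

```text
clock: 31.82
tcp_pos: [469.9, -396.9, 9.9]
ee_rot: [[0.004, 1.0, -0.016], [1.0, -0.004, 0.001], [0.001, -0.016, -1.0]]
force: [-0.6, -0.2, -1.7]
grip_width: 54.4
```

Request:
arm_command(moves=[[[0, 0, 0], [0, 0, 0]], [[0, 0, 0], [0, 0, 0]]])

```text
clock: 31.98
tcp_pos: [470.1, -397.0, 10.0]
ee_rot: [[0.004, 1.0, -0.015], [1.0, -0.004, 0.001], [0.0, -0.015, -1.0]]
force: [0.3, -0.2, -1.7]
grip_width: 54.6
```

```bash
python3 - <<'E'
from h import *
r=snap('21');crop(r['side'],270,90,350,170,'f7.png');crop(r['top'],340,180,440,280,'f8.png')
E
```

```text
(no output)
```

View pics/f7.png

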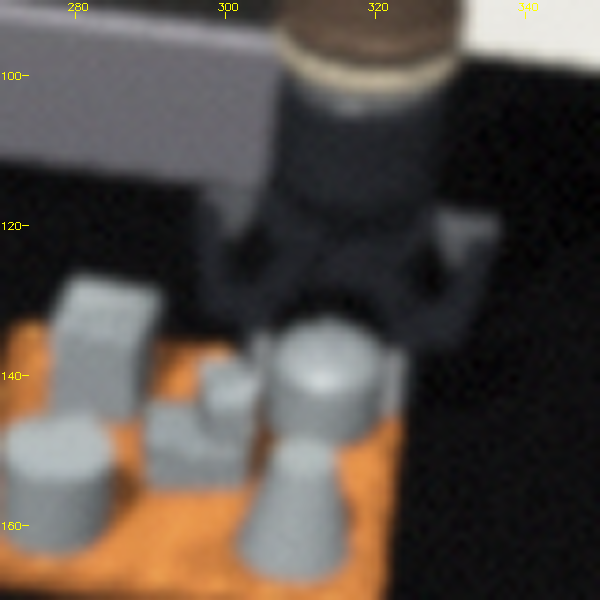

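View pics/f8.png

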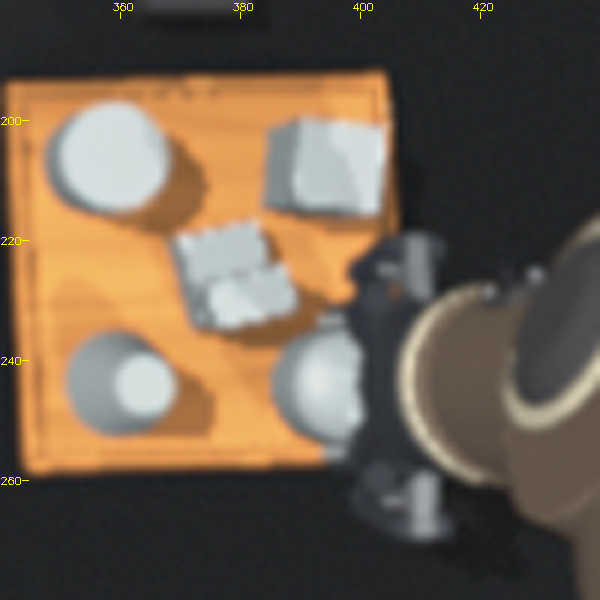

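Request:
arm_command(moves=[[[0, 0, -1.5], [0, 0, 0]], [[0, 0, -2.5], [0, 0, 0]], [[0, 0, -2.5], [0, 0, 0]], [[0, 0, -2.5], [0, 0, 0]], [[0, 0, -1.5], [0, 0, 0]]])

```text
clock: 32.5
tcp_pos: [469.4, -393.3, 110.9]
ee_rot: [[0.002, 1.0, -0.025], [1.0, -0.002, 0.01], [0.01, -0.025, -1.0]]
force: [0.4, -0.9, -1.4]
grip_width: 54.6
```

```bash
python3 - <<'E'
from h import *
r=snap('22');crop(r['side'],250,60,370,170,'f9.png')
plan((616.5,-129.5,125),RV)
E
```

```text
t32.60 at [ 470.3 -394.   111.5] shift tool cm [26.49 14.54 -1.46] rot [-0.023 -0.008 -0.002] n 8 F [ 0.  -1.  -2.4] w54.3
  row 0 [3.31, 1.82, -0.18] [-0.003, -0.001, -0.0]
  row 1 [3.31, 1.82, -0.18] [-0.003, -0.001, -0.0]
  row 2 [3.31, 1.82, -0.18] [-0.003, -0.001, -0.0]
  row 3 [3.31, 1.82, -0.18] [-0.003, -0.001, -0.0]
  row 4 [3.31, 1.82, -0.18] [-0.003, -0.001, -0.0]
  row 5 [3.31, 1.82, -0.17] [-0.003, -0.001, -0.0]
  row 6 [3.31, 1.82, -0.17] [-0.003, -0.001, -0.0]
  row 7 [3.31, 1.83, -0.17] [-0.003, -0.001, -0.0]
```

View pics/f9.png

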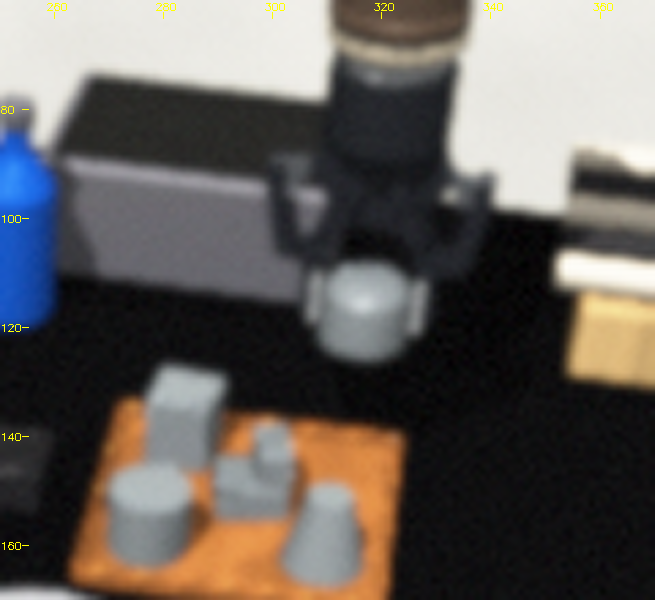

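Request:
arm_command(moves=[[[2.5, 1.4, -0.2], [-0.004, -0.002, 0]], [[3.3, 1.8, -0.2], [-0.004, -0.002, 0]], [[3.3, 1.8, -0.2], [-0.004, -0.002, 0]], [[3.3, 1.8, -0.2], [-0.004, 0, 0]], [[3.3, 1.8, -0.2], [-0.004, 0, 0]]])

```text
clock: 33.02
tcp_pos: [551.6, -244.2, 113.4]
ee_rot: [[0.021, 1.0, -0.011], [1.0, -0.022, -0.001], [-0.001, -0.011, -1.0]]
force: [1.6, -0.6, -1.5]
grip_width: 54.4
```

Request:
arm_command(moves=[[[3.3, 1.8, 0], [0, 0, 0]], [[3.3, 1.8, 0], [0, 0, 0]], [[2.0, 1.2, 0], [0, 0, 0]], [[0, 0, 0], [0, 0, 0]], [[0, 0, 0], [0, 0, 0]]])

```text
clock: 33.43
tcp_pos: [604.3, -141.1, 104.7]
ee_rot: [[0.008, 1.0, -0.017], [1.0, -0.008, 0.007], [0.007, -0.017, -1.0]]
force: [-0.7, -0.2, -1.8]
grip_width: 54.2
```

```bash
python3 - <<'E'
from h import *
plan((616.5,-129.5,80),RV)
E
```

```text
t33.43 at [ 604.3 -141.1  104.7] shift tool cm [1.16 1.25 2.46] rot [-0.017 -0.007 -0.008] n 1 F [-0.7 -0.2 -1.8] w54.2
  row 0 [1.16, 1.25, 2.46] [-0.017, -0.007, -0.008]
```

Request:
arm_command(moves=[[[0.8, 0.8, 1], [-0.017, -0.007, -0.008]], [[0.4, 0.4, 1], [0, 0, 0]], [[0, 0, 0.5], [0, 0, 0]], [[0, 0, 0], [0, 0, 0]], [[0, 0, 0], [0, 0, 0]]])

```text
clock: 33.85
tcp_pos: [612.6, -132.1, 73.1]
ee_rot: [[0.002, 1.0, -0.008], [1.0, -0.002, -0.0], [-0.0, -0.008, -1.0]]
force: [0.2, 0.1, -2.3]
grip_width: 54.4
```

```bash
python3 - <<'E'
from h import *
r=snap('23');crop(r['side'],210,100,310,210,'h1.png');crop(r['top'],260,150,360,230,'h2.png')
plan((616.5,-129.5,45),RV)
E
```

```text
t33.95 at [ 612.8 -132.4   73.6] shift tool cm [0.29 0.39 2.86] rot [-0.007  0.001 -0.003] n 1 F [-0.2  0.  -0.9] w54.3
  row 0 [0.29, 0.39, 2.86] [-0.007, 0.001, -0.003]
```

View pics/h1.png

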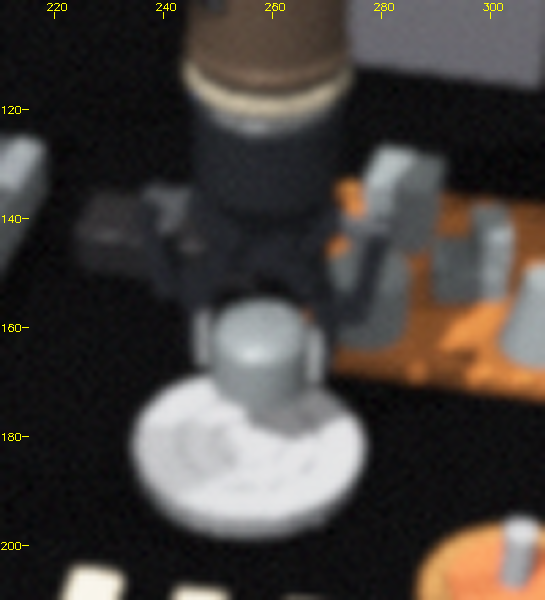

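View pics/h2.png

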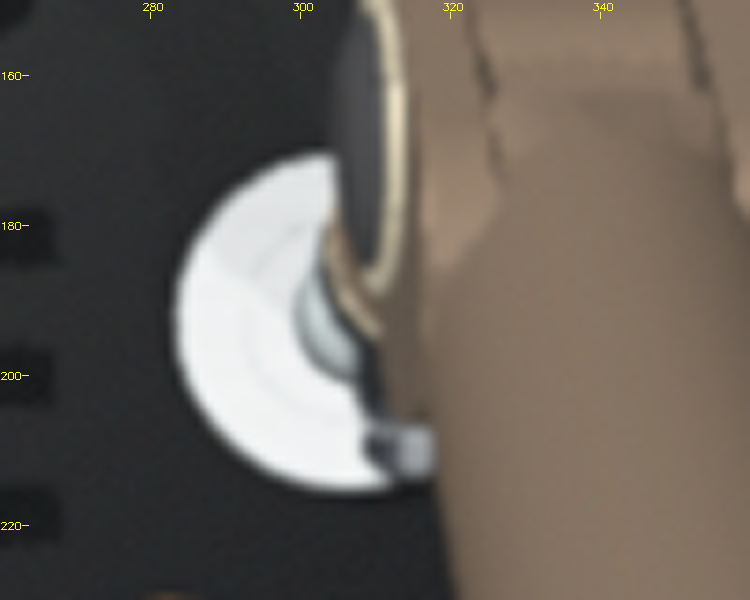

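```bash
python3 - <<'E'
from h import *
for c in(-128,-132,-136): print(c,proj('top',(612.7,c+28,66)),proj('top',(612.7,c+28,96)),proj('side',(612.7,c,66)))
E
```

```text
-128 [297.26297369 191.55833327] [298.36221591 190.19898773] [257.40534184 170.1651395 ]
-132 [298.66339371 191.58849059] [299.80192217 190.23005597] [257.70434018 169.37919867]
-136 [300.06366711 191.61864738] [301.24147118 190.26112452] [258.00189102 168.59706228]
```

Request:
arm_command(moves=[[[0.3, 0.4, 0.8], [-0.007, 0, 0]], [[0, 0, 1.0], [0, 0, 0]], [[0, 0, 0.8], [0, 0, 0]], [[0, 0, 0], [0, 0, 0]], [[0, 0, 0], [0, 0, 0]]])

```text
clock: 34.37
tcp_pos: [617.5, -131.6, 46.1]
ee_rot: [[0.006, 1.0, 0.003], [1.0, -0.006, -0.002], [-0.002, 0.003, -1.0]]
force: [1.1, -0.0, -2.2]
grip_width: 54.2
```

```bash
python3 - <<'E'
from h import *
plan((616.5,-129.5,30),RV)
E
```

```text
t34.37 at [ 617.5 -131.6   46.1] shift tool cm [ 0.21 -0.1   1.61] rot [ 0.003  0.002 -0.006] n 1 F [ 1.1 -0.  -2.2] w54.2
  row 0 [0.21, -0.1, 1.61] [0.003, 0.002, -0.006]
```

Request:
arm_command(moves=[[[0.3, -0.1, 0.6], [0, 0, -0.005]], [[0.1, 0, 0.5], [0, 0, 0]], [[0, 0, 0], [0, 0, 0]], [[0, 0, 0], [0, 0, 0]]])

```text
clock: 34.7
tcp_pos: [616.3, -126.9, 33.8]
ee_rot: [[-0.0, 1.0, 0.002], [1.0, 0.0, -0.001], [-0.001, 0.002, -1.0]]
force: [0.2, -0.1, -1.5]
grip_width: 54.3
```

Request:
arm_command(moves=[[[0, 0, 0.3], [0, 0, 0]], [[0, 0, 0.1], [0, 0, 0]]])

```text
clock: 34.87
tcp_pos: [616.6, -126.7, 29.9]
ee_rot: [[-0.0, 1.0, 0.003], [1.0, 0.0, -0.002], [-0.002, 0.003, -1.0]]
force: [-0.2, -0.1, -2.0]
grip_width: 54.5
```

Request:
arm_command(moves=[[[-0.1, 0, 0.2], [0, 0, 0]], [[0, 0, 0.1], [0, 0, 0]]])

```text
clock: 35.03
tcp_pos: [616.9, -127.7, 27.5]
ee_rot: [[-0.0, 1.0, 0.004], [1.0, 0.0, -0.002], [-0.002, 0.004, -1.0]]
force: [-3.9, -0.7, 10.6]
grip_width: 54.6
```

Request:
arm_command(moves=[[[0, 0, 0.2], [0, 0, 0]], [[0, 0, 0.1], [0, 0, 0]]])

```text
clock: 35.2
tcp_pos: [616.9, -127.7, 27.6]
ee_rot: [[0.0, 1.0, 0.003], [1.0, -0.0, -0.002], [-0.002, 0.003, -1.0]]
force: [-1.7, 0.6, 2.4]
grip_width: 54.3
```

Request:
arm_command(moves=[[[0, 0, 0], [0, 0, 0]], [[0, 0, 0], [0, 0, 0]], [[0, 0, 0], [0, 0, 0]], [[0, 0, 0], [0, 0, 0]]], fingers=-1)

```text
clock: 35.53
tcp_pos: [618.2, -128.3, 29.0]
ee_rot: [[0.001, 1.0, 0.006], [1.0, -0.001, -0.003], [-0.003, 0.006, -1.0]]
force: [-1.1, -0.2, -0.3]
grip_width: 85.4
```

Request:
arm_command(moves=[[[0, 0, -1.5], [0, 0, 0]], [[0, 0, -2.5], [0, 0, 0]], [[0, 0, -3], [0, 0, 0]], [[0, 0, -4], [0, 0, 0]], [[0, 0, -4], [0, 0, 0]]])

```text
clock: 35.95
tcp_pos: [611.4, -127.4, 172.6]
ee_rot: [[0.0, 1.0, -0.013], [1.0, -0.0, 0.001], [0.001, -0.013, -1.0]]
force: [1.2, 0.0, -0.3]
grip_width: 85.6
```

Request:
arm_command(moves=[[[-4, -1, 0], [0, 0, 0]], [[-4, -1, 0], [0, 0, 0]], [[-4, -1, 0], [0, 0, 0]], [[-4, -1, 0], [0, 0, 0]], [[-4, -1, 0], [0, 0, 0]]])

```text
clock: 36.37
tcp_pos: [572.8, -320.0, 186.1]
ee_rot: [[-0.022, 1.0, 0.011], [1.0, 0.022, 0.002], [0.002, 0.011, -1.0]]
force: [0.7, -0.4, -0.3]
grip_width: 85.4
```

Request:
arm_command(moves=[[[-4, -1, 0], [0, 0, 0.1]], [[-4, -1, 0], [0, 0, 0.1]], [[-4, -2, 0], [0, 0, 0.1]], [[0, 0, 0], [0, 0, 0]], [[0, 0, 0], [0, 0, 0]]])

```text
clock: 36.78
tcp_pos: [518.3, -446.8, 184.4]
ee_rot: [[0.301, 0.953, 0.009], [0.954, -0.301, -0.004], [-0.002, 0.01, -1.0]]
force: [0.8, 1.2, -0.3]
grip_width: 85.6
```

```bash
python3 - <<'E'
from m import *
r=snap('24');crop(r['side'],190,110,340,290,'i1.png');crop(r['top'],180,110,420,280,'i2.png');crop(r['top'],275,160,335,225,'i3.png')
E
```

```text
(no output)
```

View pics/i1.png

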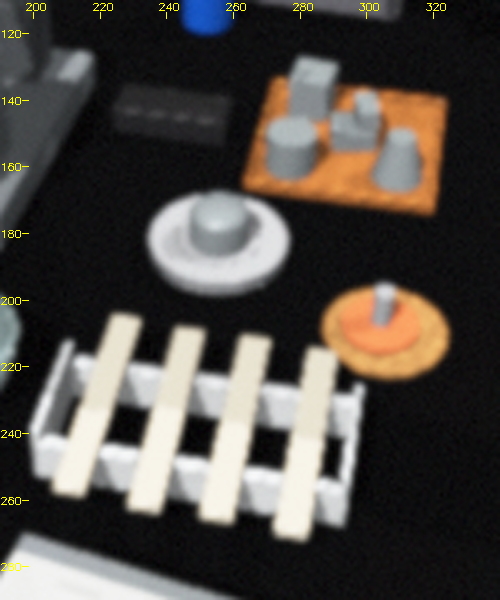

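View pics/i2.png

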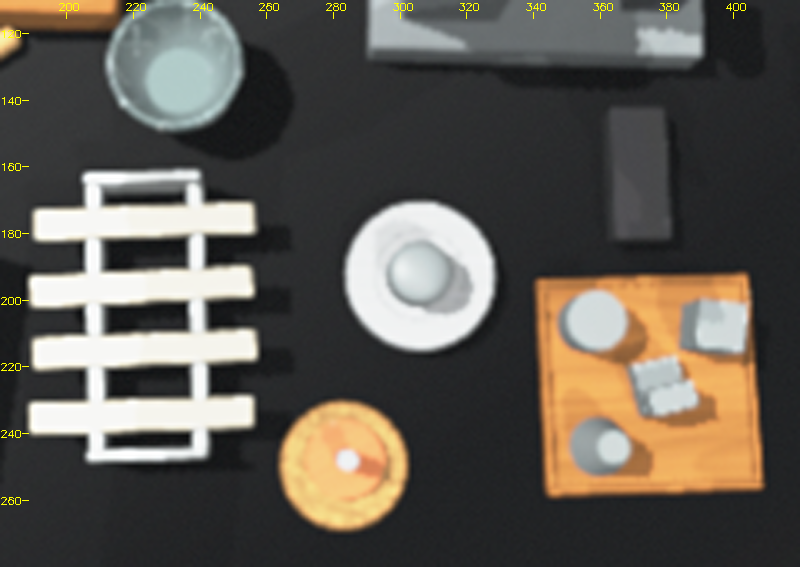

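View pics/i3.png

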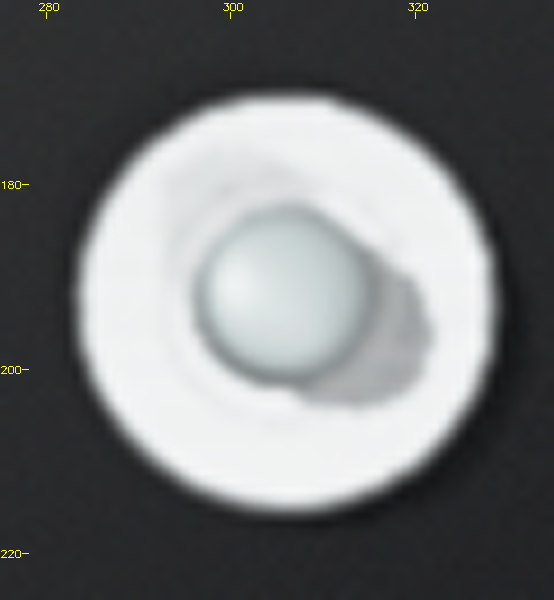

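```bash
python3 - <<'E'
from m import *
t=cv2.imread('pics/top24raw.png')[:,:,::-1]
for P in((616.5,-129.5),(616.5,-126)):
    for z in (25,55): 
        p=np.array([proj('top',(P[0]+28*np.cos(a),P[1]+28*np.sin(a),z)) for a in np.linspace(0,6.28,60)]);print(P,z,p.min(0).round(1),p.max(0).round(1))
    print('apex',proj('top',(*P,67)))
g=t.astype(int);print(g[192,290:324].tolist());print([x for x in g[176:208,303].tolist()])
# wheel/pad
H=cv2.cvtColor(t,cv2.COLOR_RGB2HSV);c,st,m=blob((H[:,:,1]>90)&(H[:,:,2]>100),255,225,310,275);e=ell(m);print('pad',onz('top',e[0],5),'hub',onz('top',(284.3,247.9),50))
# sticks: edges
g2=(t.min(2)>190).astype(np.uint8)
for r in ((185,168,262,186),(185,188,262,206),(185,207,262,225),(185,227,262,243)):
    pts=[]
    for u in (195,200,222,228,246,252):
        col=np.where(g2[r[1]:r[3],u])[0]; w=t[r[1]:r[3],u].min(1).astype(float);w=np.clip(w-90,0,None);v=(w*np.arange(r[1],r[3])).sum()/w.sum();pts.append(onz('top',(u,v),48)[:2])
    pts=np.array(pts);k=np.polyfit(pts[:,1],pts[:,0],1);print('stick x at y110',np.polyval(k,110).round(1),'yaw',np.degrees(np.arctan(-k[0])).round(2),'ends',[onz('top',(np.where(t[int((r[1]+r[3])/2),170:265].min(1)>140)[0][i]+170,(r[1]+r[3])/2),48)[1].round(0) for i in (0,-1)])
E
```

```text
(616.5, -129.5) 25 [296.4 182.9] [315.2 201.6]
(616.5, -129.5) 55 [297.4 181.3] [316.8 200.6]
apex [307.64098315 190.41511314]
(616.5, -126) 25 [295.2 182.9] [314.1 201.6]
(616.5, -126) 55 [296.2 181.3] [315.6 200.6]
apex [306.41587187 190.38865901]
[[240, 241, 241], [239, 240, 240], [235, 237, 238], [234, 236, 237], [231, 233, 234], [206, 211, 212], [167, 174, 174], [180, 190, 190], [213, 220, 220], [228, 234, 233], [233, 238, 238], [232, 237, 237], [228, 234, 234], [224, 231, 231], [221, 228, 228], [218, 225, 225], [215, 223, 223], [213, 220, 220], [209, 217, 217], [204, 214, 215], [197, 209, 210], [191, 200, 202], [184, 193, 195], [169, 178, 179], [151, 159, 160], [140, 146, 147], [154, 158, 159], [168, 171, 173], [168, 171, 172], [162, 166, 167], [183, 187, 188], [226, 228, 229], [239, 241, 241], [240, 241, 241]]
[[233, 235, 235], [225, 227, 228], [219, 222, 223], [217, 219, 220], [220, 222, 223], [220, 222, 223], [201, 207, 209], [184, 192, 193], [190, 200, 201], [201, 211, 212], [209, 217, 217], [213, 220, 220], [216, 223, 223], [220, 226, 227], [223, 230, 230], [225, 231, 231], [224, 231, 231], [222, 229, 229], [219, 226, 226], [216, 222, 223], [211, 218, 219], [203, 214, 215], [192, 203, 203], [170, 179, 180], [136, 143, 144], [154, 159, 160], [223, 225, 227], [241, 242, 242], [240, 241, 242], [236, 237, 238], [237, 238, 239], [239, 241, 241]]
pad [447.7524331  -64.29204675   5.        ] hub [452.39604257 -66.28005038  50.        ]
stick x at y110 656.5 yaw 3.41 ends [np.float64(211.0), np.float64(22.0)]
stick x at y110 599.4 yaw 4.32 ends [np.float64(211.0), np.float64(20.0)]
stick x at y110 545.2 yaw 3.51 ends [np.float64(206.0), np.float64(16.0)]
stick x at y110 488.3 yaw 3.17 ends [np.float64(206.0), np.float64(18.0)]
```

```bash
python3 - <<'E'
from station import job
print(job.close_job())
E
```

```text
the job is handed in; nothing more can be done
None
```

The job is done and handed in at about 37 s of robot time, done in the order asked. The interface reports no verdict.

What I did, with the last camera checks before handing in:

- **Copper wheel:** it lies disc down on the cork pad, about 5 mm off the pad's centre. The disc has 20 mm of margin when centred, so it is wholly on the pad.
- **Dressing sticks:** all four were drawn out through their slots and lie across both rails, about 57 mm apart. Their yaw measured 3.2° to 4.3° against about 3° for the rest, so the worst is roughly 1° off square.
- **Cabochon:** it stands base down on the turntable, about 2–3 mm off the middle as seen from the top camera. I left it there, since a nudge risked more than it would gain.
- **Left alone:** the other four glass offcuts are still in the tray, and I did not touch the bowl.

Three things did not go cleanly or disagreed:

- **Cabochon grasp:** closing on it pushed the arm about 8 mm sideways and 6 mm up, probably because a finger met the tray wall. It stayed upright and held.
- **Wheel set-down:** the force reading showed no clear contact as I lowered it. I judged contact from the height no longer changing and from the picture.
- **Cameras:** the two views disagreed by about 2 pixel rows. I used the top view, which the gripper's known position agreed with.

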